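# Gauge the book press's air and set its selector

## Task

Take the pressure gauge out of its wooden cradle and press it straight down its axis onto the leaning valve stem of the air unit, against its sprung sleeve, until it is fully home, so that the pressure pushes the marked rod out. Put the gauge back in its cradle with the rod left out, and slide the selector's marker to the line whose number of studs equals the number of black rings showing on the rod. Leave the book, the glue pot and the brush where they are.

Things in the scene. Friction and masses are not known exactly. Their poses are not given: they have to be found in the camera images.
- gauge: Loose aluminium gauge, 0.31 kg. Origin: centre of its barrel, a bar 30 mm wide (y), 30 mm high (z), along x from -50 to +60 mm, the place to grasp (at its middle, across y). A steel neck, 24 mm diameter, goes down (-z) to a flat face at z = -36 mm; a sprung sleeve hangs round it; a 6 mm plunger, tip at z = -54 mm inside the sleeve, drives the rod. Fingertips must stay above z = -28 mm.
- gauge_face (a point): Centre of the flat face at the lower end of the gauge's neck, 36 mm below the barrel's centre, hidden in the sleeve.
- sleeve_rim (a point): Centre of the lower rim of the gauge's dark steel sprung sleeve: outer diameter 37, inner 29 mm, from z = -40 to -76 mm in the gauge's frame. It slides up along the neck, 0.7 N per mm (to z = -30 to -66 mm when the gauge is home).
- rod (a joint): How far the white rod stands out of the barrel's +x end, m: 0 = in, at most 0.05. Friction holds it where it was pushed. The pressure is one of three: fully home the rod comes to about 0.015 (one black ring shows), 0.0285 (two) or 0.042 (three rings); pressed less far it reads too low. Rod 12 mm thick, rings 5 mm wide and 13.5 mm apart.
- rod_tip (a point): Centre of the outer face of the steel button (17 mm across, 6 mm thick) on the rod's end: 66.5 mm from the gauge's origin along its x when the rod is in.
- cradle: Fixed plywood cradle, base 120 x 100 x 12 mm. Origin: centre of its underside. Two 12 mm forks at x = -38 and +40 mm carry the barrel's underside at z = 85 mm, prongs on both sides of it with 3.5 mm of play, flared above z = 105 mm, ending at 114 mm. The racked gauge lies along the cradle's x (either way round), sleeve down, its origin 100 mm above the cradle's origin.
- unit: Fixed grey air unit of the press, 170 (x) x 110 (y) mm, 46 mm high, with a dark box on its far half (x from 0 to +85 mm, y +-50 mm, up to z = 92 mm). Origin: centre of its underside. The stem stands on its near half.
- stem: Brass valve stem fixed on the unit, leaning 30 degrees towards the unit's -x. Origin: centre of its foot, 35 mm to the unit's -x, 58 mm above the table; z runs up along the stem. Flange 42 mm across up to z = 6 mm, stem 22 mm across up to z = 36 mm. Its disc-covered 14 mm bore lets the plunger in. The gauge's axis must lie on the stem's (within 3 mm and a few degrees), turned any way about it.
- stem_top (a point): Centre of the stem's upper end, 36 mm along the stem from its foot. Fully home, gauge_face touches it; the sleeve meets the flange 10 mm before that. Pressing home takes about 8 to 15 N.
- selector: Fixed grey selector plate, 85 (x) x 190 (y) x 20 mm high. Origin: centre of its underside. The marker slides along y in the slot at x = 0. Three stations are marked on both sides of the slot by 8 mm black studs in a row along y: one stud at y = -20 mm, two at y = +15 mm, three at y = +50 mm.
- marker (a joint): Travel of the selector's marker, m: 0 = at the -y end, growing towards the selector's +y, up to 0.115. 0.035 is the one-stud station, 0.070 two studs, 0.105 three studs. It starts near 0, moves against 4 N of friction and stays where it is left.
- marker_top (a point): Top centre of the marker's black tab, 66 mm above the table. The tab is 16 mm thick along the selector's y, 30 mm wide along its x, from z = 28 to 66 mm; with the marker at 0 it is at y = -55 mm.
- book: Bystander: brown book block lying flat, 120 x 170 x 34 mm. Origin: centre of its underside.
- glue_pot: Bystander: open white pot, 84 mm across and 85 mm high. Origin: centre of its underside.
- brush: Bystander: brush lying flat, 180 mm long along its x. Origin: under its middle.
Not all that is in view belongs to the job. There is more than one size of the gauge; the job needs the smaller. What is shaped like the selector but blue is not meant.

How it is judged:
By the outcome, as a careful person would: the job done as asked, in the order asked, and still so for the second after the job is handed in, with the robot touching nothing.
It also fails if it takes over 51 s, if anything falls off the work surface, if the arm or the gripper's body presses on something with over 40 N, if the wrist force passes 120 N, or if a joint passes its speed limit or range.

## Robot

A 6-joint arm with a two-finger parallel gripper is mounted at the origin on the work surface. World frame = base frame: x ahead of the robot, y to its left, z up, the work surface at z = 0. Lengths are in m, angles in rad, forces in N, time in s.
With the tool pointing down it reaches from about 0.275 to 0.725 m from the base axis. Payload 5.6 kg.
Tool frame: the origin (TCP) lies on the centre line of the jaws, within the pads' length; the fingertips stand r.tip_extent ahead of it and the grasp point (between the pads) lies 11 mm behind it (r.tip_extent is the distance from the TCP to the fingertips, in m); z points along the fingers, y is the direction in which the jaws open and shut (so a half turn about z gives the same grasp; the last joint's range is limited). The gripper opens to 85 mm and grips with 20 to 120 N. Pads are 22 mm wide; open, the fingers measure 114 mm over their backs; the gripper's body (76 mm by 85 mm) begins 54 mm behind the grasp point. The pads swing forward as they close: fully open they stand 13 mm farther back than shut.
Start: joints at [-0.821, 0.255, 0.108, 0, -1.424, -0.285], TCP at [0.247, -0.492, 0.239] pointing down, gripper open.
Joint ranges: [-2.95, 2.95], [-1.21, 1.97], [-1.09, 1.5], [-2.87, 1.71], [-2.94, -0.07], [-3.05, 3.05]. Speed limits (rad/s): [2.57, 2.57, 3.14, 3.14, 3.14, 3.14].

## Interface

Orientations are given as [roll, pitch, yaw] about the fixed x, y, z axes, in that order (R = Rz(yaw) Ry(pitch) Rx(roll)).
In Python, from workcell import r gives the robot as it stands. The module is installed in compiled form; this text tells all that it offers.
- The arm moves only by the shell command python3 -m handwheel 'ROWS'. ROWS is JSON, one flat list of numbers, 5 for each row, row after row: the closure, from 0 (fully open) to 1 (shut), then the shift along the tool's x, y, z in mm, then the turn about the tool's z in rad. A call has 1 to 20 rows; each row shifts and turns the commanded pose from where the row before left it, along the tool's axes as they then stand; what a row does not reach is not made up. A row lasts 1/8 s, in which the tool goes at most 62.5 mm and 10.7 degrees, less where a joint would pass 70% of its speed; a pose out of reach is approached as far as the arm can. A call with a gripper value outside its range is refused whole. The fingers move at their own pace and stop on an object; the grip force is fixed at half the most. Time passes only in rows, so rows that do not move let the fingers close. It gives the time, the measured TCP pose, the force and the opening at its end, in the units of the state.
- r.observe(): the state, without advancing time (a new reading comes with each control period).
- r.camera(name): name is "side" or "top"; returns a dict with "pixels" (480x640x3 uint8, red, green, blue), "fx", "fy", "cx", "cy" (pixels), "pose" (4x4, takes a point from camera to world coordinates). Camera axes: x right, y down, z forward; pixel columns grow to the right and rows downward; lengths in m; the calibration is good to about 2 mm. A picture is of the moment at which its call begins. There is no depth.
- r.finish_job(): hands the job in, once; it reports no verdict.
The state is a dict: "time_s": time; "joint_pos": joint angles; "qd": joint speeds; "tau": joint torques, N m; "position": TCP position; "tcp_rot": TCP orientation; "contact_force": force on the tool from outside, world axes, zero at the start; "wrist_torque": the same for the moment, N m; "grip_width": finger opening in m.
Only numpy, scipy, OpenCV 4.12 (cv2) and the standard library are available. Lean on these libraries where they do the work, as an engineer would, in place of code of your own. Each camera call takes 0.05 s, during which the arm holds its last target.

## Working session

There is one attempt and no reset: what is moved stays moved. The work goes in short steps, Python scripts to look and compute and a shell command to move; the robot and the scene stay as the last step left them, time stands still between calls to the robot, and variables do not carry over. Pictures are saved under pics/ and viewed, and the job is handed in when it is done.

```bash
mkdir -p pics; python3 - <<'E'
from workcell import r
import cv2,numpy as np
o=r.observe(); print(o, r.tip_extent)
for n in("side","top"):
    c=r.camera(n); cv2.imwrite(f"pics/{n}0.png",c["pixels"][:,:,::-1]); print(n,c["fx"],c["fy"],c["cx"],c["cy"],np.round(c["pose"],4).tolist())
E
ls
```

```text
{'time_s': 0.0, 'joint_pos': array([-8.21429549e-01,  2.55740286e-01,  1.07012592e-01, -5.09276441e-04,
       -1.42389764e+00, -2.84613242e-01]), 'qd': array([7.24624301e-04, 1.04308450e-04, 6.66434289e-04, 8.35140738e-05,
       1.65667364e-04, 5.21321238e-04]), 'tau': array([-1.50462671e-03, -3.86627197e+01,  2.37945932e+01,  5.36532551e+00,
       -6.01744381e-03,  5.86833281e-06]), 'position': array([ 0.2463657 , -0.49119651,  0.23839724]), 'tcp_rot': array([ 3.13969579e+00, -3.01726084e-05, -2.67691409e+00]), 'contact_force': array([-0.4668376 ,  0.74762536,  0.29053583]), 'wrist_torque': array([-0.02218269,  0.02940291,  0.02011384]), 'grip_width': 0.08546244676618418} 0.008
side 598.7149415294754 598.7149415294754 309.3331414728527 235.18325593985207 [[-0.7948, -0.3804, 0.4729, -0.1566], [-0.6066, 0.4721, -0.6397, 0.8492], [0.0201, -0.7952, -0.606, 0.9504], [0.0, 0.0, 0.0, 1.0]]
top 501.2117546143882 501.2117546143882 312.6591491589858 238.7666150168544 [[0.0039, -0.9968, 0.0793, 0.3842], [-1.0, -0.0041, -0.0022, -0.0691], [0.0026, -0.0793, -0.9968, 1.5474], [0.0, 0.0, 0.0, 1.0]]
pics
```

View pics/side0.png

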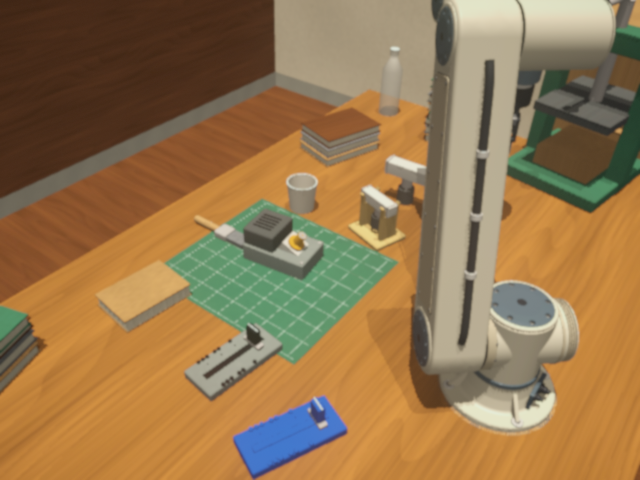

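View pics/top0.png

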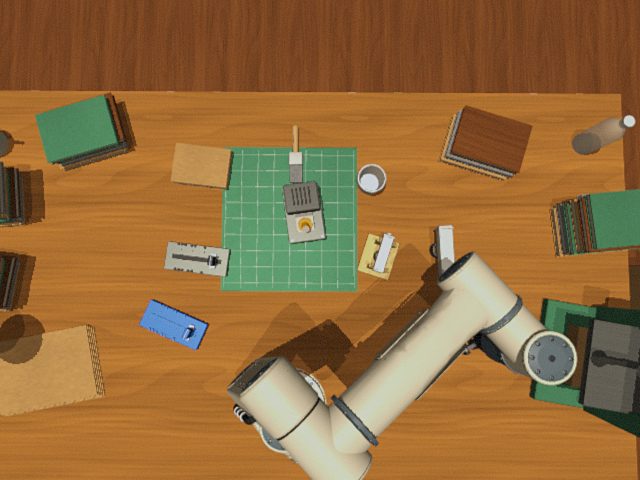

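The top view shows two gauges: one in the cradle at (383,252), and a larger-looking one at (445,245). The grey selector is at (197,260) and the blue one at (174,324). The unit is at (304,212). I'll enlarge these to confirm.

```bash
python3 - <<'E'
import cv2,numpy as np
t=cv2.imread("pics/top0.png"); s=cv2.imread("pics/side0.png")
def crop(im,x,y,w,h,k,n):
    c=cv2.resize(im[y:y+h,x:x+w],None,fx=k,fy=k,interpolation=cv2.INTER_CUBIC)
    # ticks
    for u in range(x-x%10+10,x+w,10): 
        cv2.line(c,((u-x)*k,0),((u-x)*k,6 if u%50 else 14),(0,0,255),1)
    for v in range(y-y%10+10,y+h,10):
        cv2.line(c,(0,(v-y)*k),(6 if v%50 else 14,(v-y)*k),(0,0,255),1)
    cv2.imwrite(f"pics/{n}.png",c)
crop(t,350,210,110,80,7,"c_gt"); crop(s,340,140,100,110,5,"c_gs")
crop(t,270,170,80,80,7,"c_ut"); crop(t,155,230,85,60,8,"c_st")
crop(s,180,190,150,90,5,"c_us"); crop(s,180,315,110,90,6,"c_ss")
E
```

```text
(no output)
```

View pics/c_gt.png

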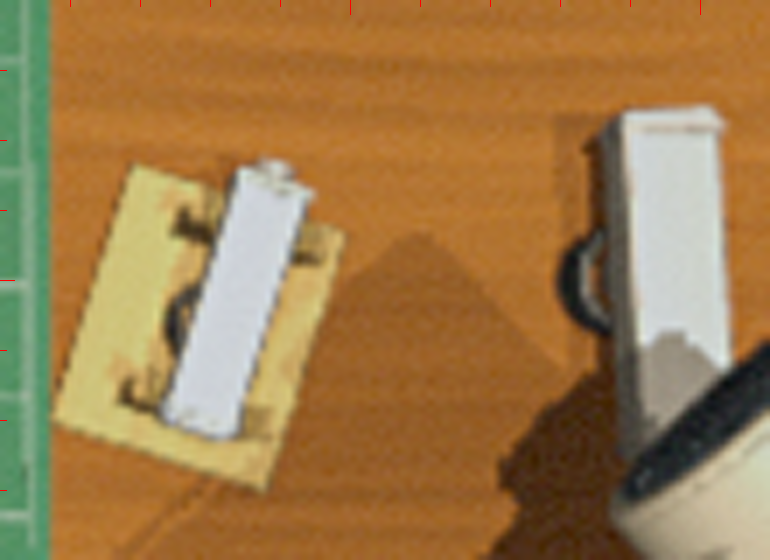

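View pics/c_gs.png

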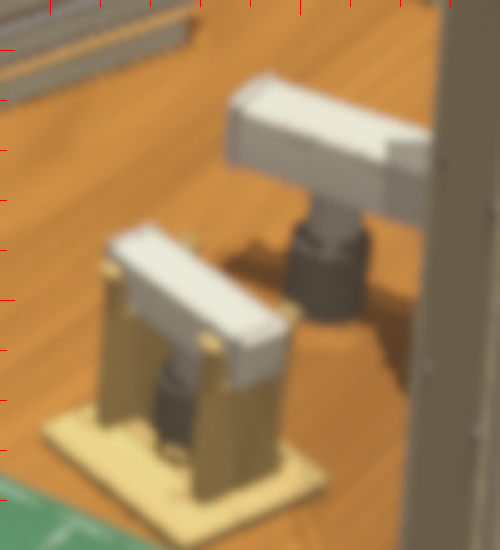

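View pics/c_ut.png

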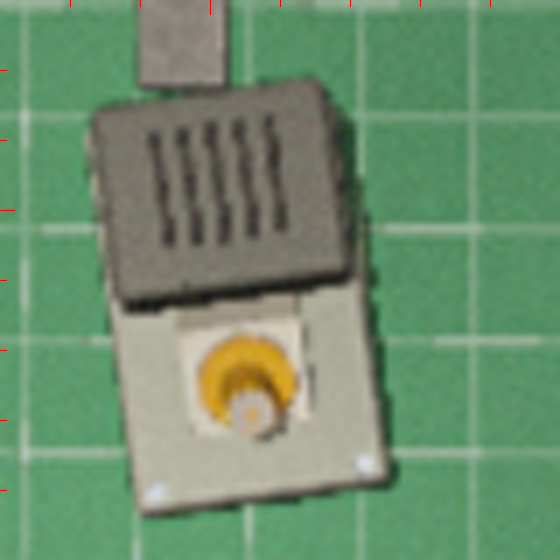

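View pics/c_st.png

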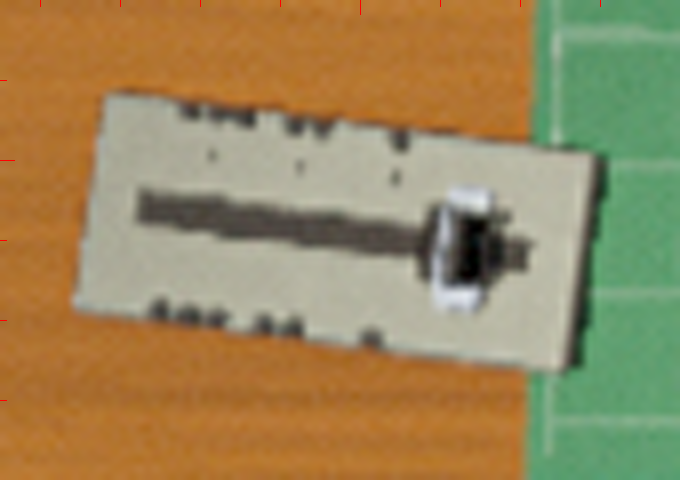

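View pics/c_us.png

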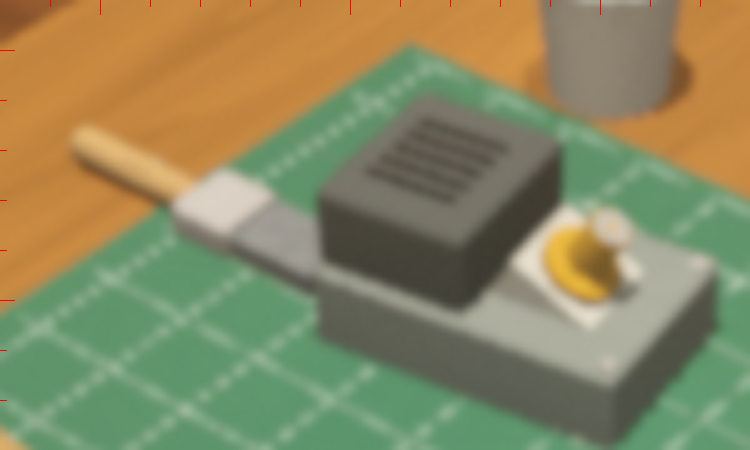

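View pics/c_ss.png

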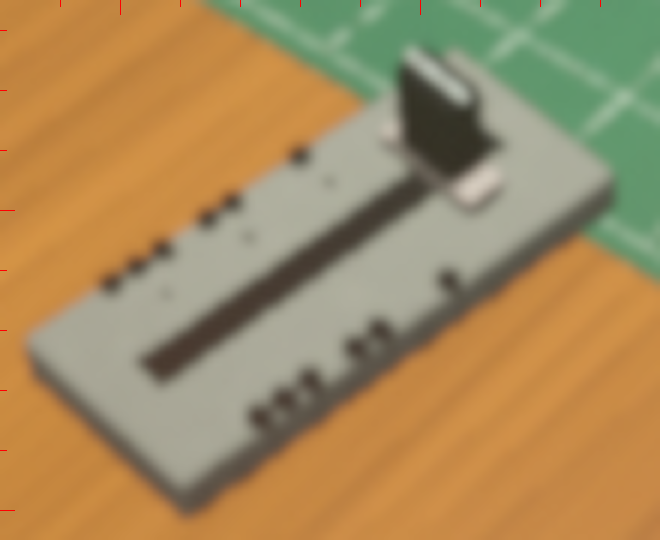

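The cradled gauge at top (383,252) / side (380,197) is the smaller one. The one at top (445,245) / side (408,180) has a clearly bigger barrel and stands on the table, so it's the decoy. The grey selector at top (197,260) is the one meant, not the blue one. The button is at the upper end in the top view (389,234), so the gauge's +x points away from the robot. Next I'll fit the poses.

```bash
cat > h.py <<'E'
import numpy as np, cv2
from scipy.optimize import least_squares
K={'top':(501.2117546,312.659149,238.7666150,np.array([[0.0039,-0.9968,0.0793,0.3842],[-1.0,-0.0041,-0.0022,-0.0691],[0.0026,-0.0793,-0.9968,1.5474]])),
'side':(598.71494,309.33314,235.183256,np.array([[-0.7948,-0.3804,0.4729,-0.1566],[-0.6066,0.4721,-0.6397,0.8492],[0.0201,-0.7952,-0.606,0.9504]]))}
def proj(c,P):
    f,cx,cy,T=K[c]; q=(np.atleast_2d(P)-T[:,3])@T[:,:3]; return np.c_[cx+f*q[:,0]/q[:,2],cy+f*q[:,1]/q[:,2]]
def tri(obs): # {cam:(u,v)}
    s=least_squares(lambda p:np.concatenate([proj(c,p)[0]-uv for c,uv in obs.items()]),[.4,0,.1]); return s.x,np.abs(s.fun).max()
def px(x0,y0,k,X): return (np.atleast_2d(X).astype(float)+.5)/k-.5+[x0,y0]
def fit(items,freez=True,g=(.4,0,0,0)): # items: (cam, uv(n,2), model(n,3))
    def w(p,m): 
        c,s=np.cos(p[2]),np.sin(p[2]); m=np.atleast_2d(m); return np.c_[p[0]+c*m[:,0]-s*m[:,1],p[1]+s*m[:,0]+c*m[:,1],m[:,2]+(p[3] if freez else 0)]
    f=lambda p:np.concatenate([(proj(c,w(p,m))-uv).ravel() for c,uv,m in items])
    s=least_squares(f,g,loss='soft_l1'); return s.x,np.round(f(s.x),1)
E
cat > m1.py <<'E'
from h import *
np.set_printoptions(suppress=True,precision=4)
gt=lambda X:px(350,210,7,X); gs=lambda X:px(340,140,5,X); ut=lambda X:px(270,170,7,X); us=lambda X:px(180,190,5,X); st=lambda X:px(155,230,8,X); ss=lambda X:px(180,315,6,X)
# gauge top face: rod-left, rod-right, back-left, back-right
M=np.array([[.06,.015,.015],[.06,-.015,.015],[-.05,.015,.015],[-.05,-.015,.015]])
for fz in (1,):
    print('gauge',*fit([('top',gt([[237,165],[313,190],[160,420],[238,440]]),M),('side',gs([[110,240],[150,222],[240,348],[290,325]]),M)],True,(.4,-.2,-.3,.1)))
# cradle base top corners z=.012 : top: far-left(137,163) far-right(345,232) near-left(55,420) near-right(268,490)
B=np.array([[.06,.05,.012],[.06,-.05,.012],[-.06,.05,.012],[-.06,-.05,.012]])
print('cradle',*fit([('top',gt([[137,163],[345,232],[55,420],[268,490]]),B),('side',gs([[45,428],[185,540],[325,475]]),B[[0,2,3]])],True,(.4,-.2,-.3,0)))
# unit
U=np.array([[-.085,.055,.046],[-.085,-.055,.046],[0,.05,.092],[0,-.05,.092],[.085,.05,.092],[.085,-.05,.092]])
print('unit',*fit([('top',ut([[140,513],[387,483],[125,303],[350,273],[92,110],[320,78]]),U),('side',us([[610,387],[716,265],[460,247],[562,145],[320,188],[430,95]]),U)],True,(.4,0,.1,0)))
print('stemtop',*tri({'top':ut([252,412])[0],'side':us([610,228])[0]}))
S=np.array([[.0425,.095,.02],[-.0425,.095,.02],[.0425,-.095,.02],[-.0425,-.095,.02]])
print('sel',*fit([('top',st([[105,93],[75,305],[600,153],[572,370]]),S),('side',ss([[25,342],[185,497],[455,50],[615,180]]),S)],True,(.35,.3,0,0)))
E
python3 m1.py
```

```text
gauge [ 0.4539 -0.2736 -0.3202  0.0982] [ 0.9 -0.1 -0.1 -0.3  0.  -0.2 -1.1  0.3 -0.9  0.3  0.2  0.5  0.8 -0.9
  0.   0. ]
cradle [ 0.4543 -0.2746 -0.3096 -0.0029] [-0.4 -0.4  0.8 -0.2 -0.5  0.   0.2  0.1 -1.  -0.6  0.1  0.5  1.5  0.3]
unit [ 0.5828 -0.044   0.1339 -0.0051] [-0.7  0.1  0.2 -0.4 -1.2  0.1  0.4  0.  -0.1 -0.7  0.9 -0.5  0.3  0.4
  1.5  0.1  0.4  0.3  1.8 -0.5 -1.4  0.9 -0.7 -0.7]
stemtop [ 0.5313 -0.0512  0.0867] 0.20375829566606285
sel [ 0.4447  0.2815 -0.1199 -0.0073] [ 0.5 -0.4  0.1  0.6 -0.  -0.3 -0.3  0.2 -0.4  0.5 -0.1 -0.4 -0.   0.3
  0.5 -0.4]
```

```bash
cat >> h.py <<'E'
def goto(x,y,z,yaw=None):
    from workcell import r
    from scipy.spatial.transform import Rotation as R
    o=r.observe(); rot=R.from_euler('xyz',o['tcp_rot']); d=np.array([x,y,z])-o['position']
    turn=0
    if yaw is not None: turn=-((yaw-o['tcp_rot'][2]+np.pi)%(2*np.pi)-np.pi)
    r2=rot*R.from_euler('z',turn)
    print('t',round(o['time_s'],2),'pos',np.round(o['position'],4),'rpy',np.round(o['tcp_rot'],3),'F',np.round(o['contact_force'],1),'w',round(o['grip_width'],4),'j6',round(o['joint_pos'][5],2))
    print('turn',round(turn,3),'shift now',np.round(rot.inv().apply(d)*1000,1),'shift after turn',np.round(r2.inv().apply(d)*1000,1))
E
python3 -c "
from h import *
goto(.454,-.274,.235,-0.315+np.pi)"
```

```text
t 0.1 pos [ 0.2464 -0.4913  0.2385] rpy [ 3.14  -0.    -2.677] F [ 0.  -0.4 -0.2] w 0.0852 j6 -0.28
turn 0.78 shift now [-283.   101.2    3.7] shift after turn [-130.1  270.9    3.7]
```

```bash
python3 -m handwheel '[0,0,0,0,0.16, 0,0,0,0,0.16, 0,0,0,0,0.16, 0,0,0,0,0.16, 0,0,0,0,0.14, 0,-26,54,0,0, 0,-26,54,0,0, 0,-26,54,0,0, 0,-26,54,0,0, 0,-26,55,0,0, 0,0,0,0,0, 0,0,0,0,0]'; python3 - <<'E'
from h import *
from workcell import r
goto(.454,-.274,.15,-0.315+np.pi)
for n in("side","top"):
    c=r.camera(n)["pixels"][:,:,::-1]; 
    x,y=(330,130) if n=='side' else (340,200)
    cv2.imwrite(f"pics/b_{n}.png",cv2.resize(c[y:y+120,x:x+130],None,fx=6,fy=6*0.83,interpolation=cv2.INTER_CUBIC))
E
```

```text
time_s: 1.6
position: [0.454, -0.2741, 0.2389]
tcp_rot: [-3.141, -0.001, 2.827]
contact_force: [0.2, -0.5, 0.3]
grip_width: 0.0854
t 1.6 pos [ 0.454  -0.2741  0.2389] rpy [-3.141e+00 -1.000e-03  2.827e+00] F [ 0.2 -0.5  0.3] w 0.0854 j6 -1.64
turn 0.001 shift now [-0.1  0.1 88.9] shift after turn [-0.1  0.1 88.9]
```

View pics/b_side.png

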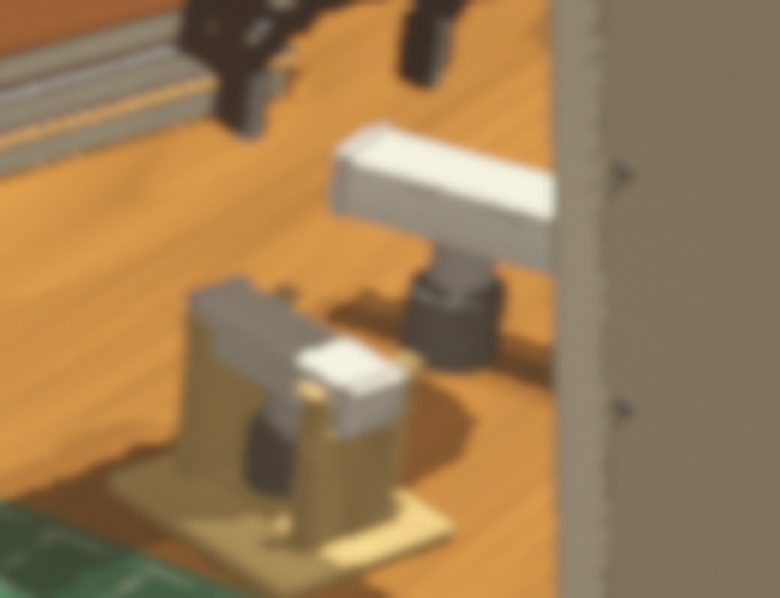

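View pics/b_top.png

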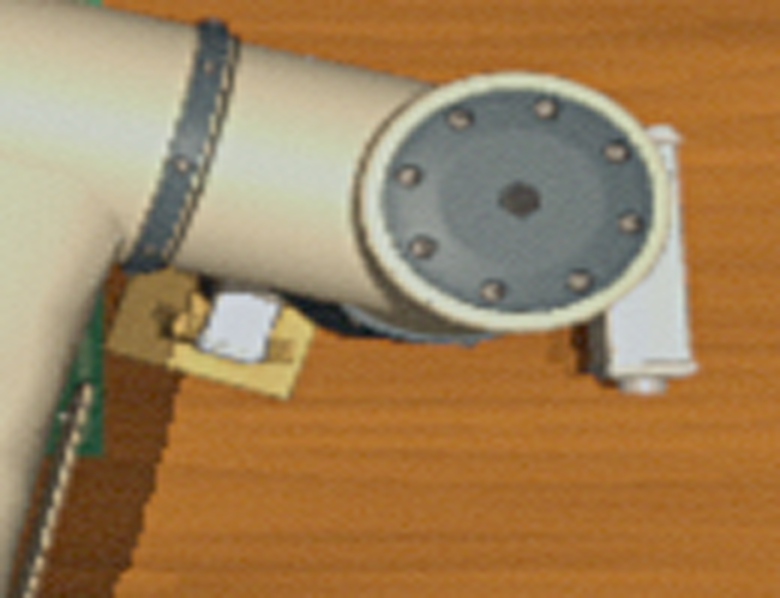

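```bash
python3 -c "
from workcell import r
print(r.observe()['joint_pos'].round(3))"
```

```text
[-0.25   0.216  0.057  0.    -1.412 -1.638]
```

Fingers are lined up over the cradled gauge: side crop around (240,110) and (425,50), gauge at (300,340). Now down and grasp.

```bash
python3 -m handwheel '[0,0,0,50,0, 0,0,0,50,0, 0,0,0,35,0, 0,0,0,15,0, 0.3,0,0,0,0, 1,0,0,0,0, 1,0,0,0,0, 1,0,0,0,0, 1,0,0,0,0]'; python3 - <<'E'
from h import *
from workcell import r
goto(.454,-.274,.2)
E
```

```text
time_s: 2.82
position: [0.4551, -0.2748, 0.0908]
tcp_rot: [-3.141, 0.003, 2.827]
contact_force: [-0.9, 1.1, 6.7]
grip_width: 0.0293
t 2.83 pos [ 0.4551 -0.2748  0.0908] rpy [-3.141e+00  3.000e-03  2.827e+00] F [-0.9  1.1  6.7] w 0.0293 j6 -1.64
turn 0 shift now [   1.     0.3 -109.2] shift after turn [   1.     0.3 -109.2]
```

```bash
python3 -m handwheel '[1,0,0,-20,0, 1,0,0,-50,0, 1,0,0,-48,0, 1,0,0,0,0]'; python3 -m handwheel '[1,0,0,0,-0.1, 1,0,0,0,-0.18, 1,0,0,0,-0.18, 1,0,0,0,-0.18, 1,0,0,0,-0.18, 1,0,0,0,-0.18, 1,0,0,0,-0.18, 1,0,0,0,-0.18, 1,0,0,0,-0.18, 1,0,0,0,-0.18, 1,0,0,0,-0.18, 1,0,0,0,-0.18, 1,0,0,0,-0.18, 1,0,0,0,-0.18, 1,0,0,0,-0.18, 1,0,0,0,-0.18, 1,0,0,0,-0.18, 1,0,0,0,-0.18, 1,0,0,0,-0.18, 1,0,0,0,-0.18]'; python3 - <<'E'
from h import *
from workcell import r
def U(x,y): c,s=np.cos(.134),np.sin(.134); return .5828+c*x-s*y, -.044+s*x+c*y
a=U(-.112,-.046); print(a); goto(*a,.205,.134); goto(*a,.095,.134)
for n in("side","top"):
    cv2.imwrite(f"pics/d_{n}.png",r.camera(n)["pixels"][:,:,::-1])
E
```

```text
time_s: 3.32
position: [0.456, -0.2749, 0.2111]
tcp_rot: [-3.141, 0.008, 2.827]
contact_force: [1.3, -0.2, -5.3]
grip_width: 0.0293
time_s: 5.82
position: [0.4532, -0.2735, 0.2052]
tcp_rot: [-3.139, 0.003, 0.069]
contact_force: [-0.6, 0.2, -3.5]
grip_width: 0.0291
(np.float64(0.4779496020403627), np.float64(-0.1045507559631231))
t 5.83 pos [ 0.4532 -0.2735  0.2052] rpy [-3.139e+00  3.000e-03  6.900e-02] F [-0.6  0.2 -3.5] w 0.0291 j6 1.89
turn -0.065 shift now [  36.3 -166.8    0.5] shift after turn [  47.1 -164.1    0.5]
t 5.83 pos [ 0.4532 -0.2735  0.2052] rpy [-3.139e+00  3.000e-03  6.900e-02] F [-0.6  0.2 -3.5] w 0.0291 j6 1.89
turn -0.065 shift now [  36.6 -166.6  110.5] shift after turn [  47.4 -163.8  110.5]
```

View pics/d_side.png

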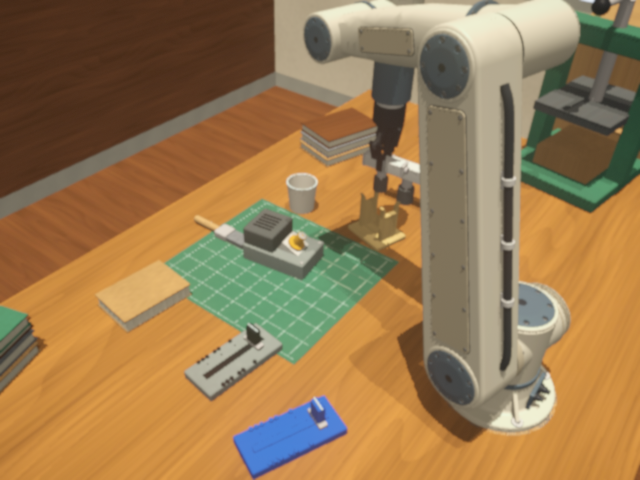

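The gauge is held at (395,165) and the cradle at (378,220) is empty. Moving to the spot in front of the unit's near face, to tip the gauge in the jaws. The moves only turn about tool z, so the 30° lean has to come from pivoting it in the grip.

```bash
python3 -m handwheel '[1,0,0,0,-0.065, 1,12,-41,0,0, 1,12,-41,0,0, 1,12,-41,0,0, 1,11,-41,0,0, 1,0,0,40,0, 1,0,0,40,0, 1,0,0,30,0, 1,0,0,0,0]'; python3 - <<'E'
from h import *
from workcell import r
def U(x,y): c,s=np.cos(.134),np.sin(.134); return .5828+c*x-s*y, -.044+s*x+c*y
goto(*U(-.073,-.046),.095,.134)
for n in("side","top"):
    c=r.camera(n)["pixels"][:,:,::-1]
    x,y=(240,150) if n=='side' else (270,160)
    cv2.imwrite(f"pics/e_{n}.png",cv2.resize(c[y:y+130,x:x+130],None,fx=5,fy=5,interpolation=cv2.INTER_CUBIC))
E
```

```text
time_s: 7.05
position: [0.4772, -0.1055, 0.0945]
tcp_rot: [-3.14, 0.007, 0.125]
contact_force: [-0.4, -0.2, -3.3]
grip_width: 0.0294
t 7.05 pos [ 0.4772 -0.1055  0.0945] rpy [-3.14   0.007  0.125] F [-0.4 -0.2 -3.3] w 0.0294 j6 1.59
turn -0.009 shift now [39.9 -1.2 -0.8] shift after turn [39.9 -0.8 -0.8]
```

View pics/e_side.png

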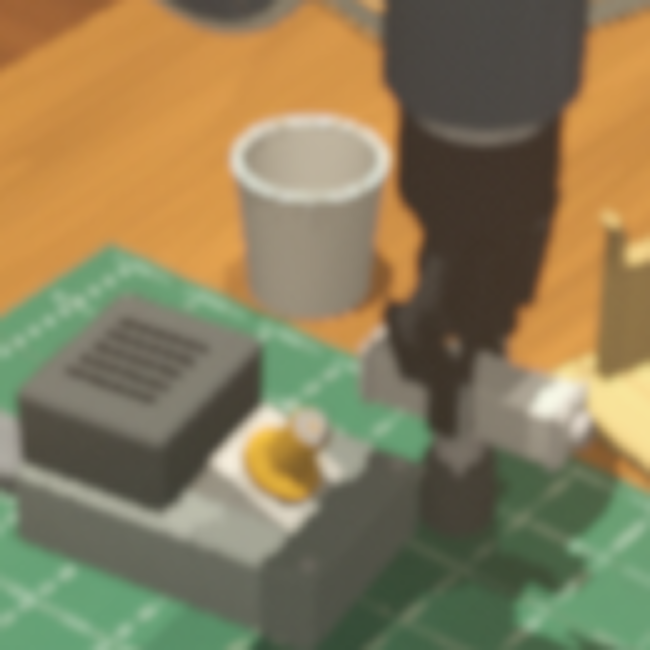

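View pics/e_top.png

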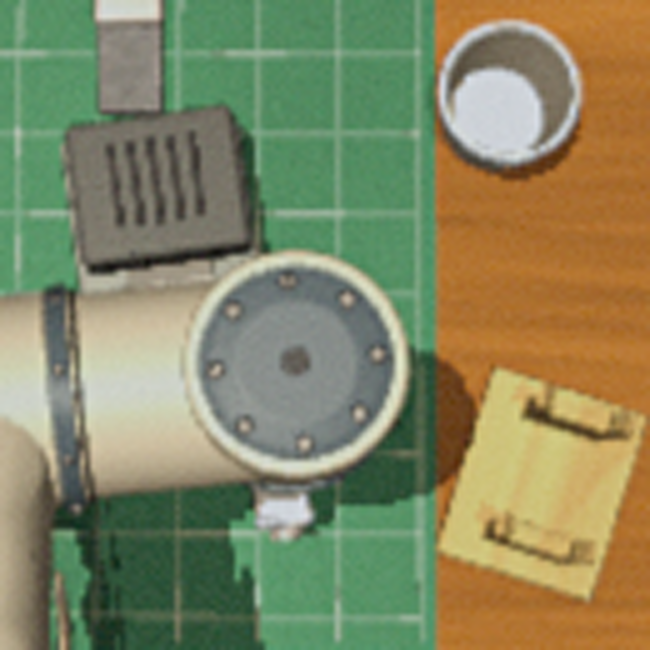

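The gauge hangs level in front of the unit's near face. In the side crop the sleeve is at (460,490) and the unit corner at (310,600). Pushing in small steps.

```bash
python3 -m handwheel '[1,5,0,0,0, 1,5,0,0,0, 1,4,0,0,0, 1,4,0,0,0]'; python3 -m handwheel '[1,4,0,0,0, 1,4,0,0,0,1,0,0,0,0]'; python3 - <<'E'
from h import *
from workcell import r
def U(x,y): c,s=np.cos(.134),np.sin(.134); return .5828+c*x-s*y, -.044+s*x+c*y
goto(*U(-.073,-.046),.095,.134)
for n in("side",):
    c=r.camera(n)["pixels"][:,:,::-1]
    x,y=(240,150) if n=='side' else (270,160)
    cv2.imwrite(f"pics/f_{n}.png",cv2.resize(c[y:y+130,x:x+130],None,fx=5,fy=5,interpolation=cv2.INTER_CUBIC))
E
```

```text
time_s: 7.65
position: [0.4933, -0.1041, 0.0969]
tcp_rot: [-3.141, 0.01, 0.127]
contact_force: [-9.3, -0.8, 1.5]
grip_width: 0.0292
time_s: 8.02
position: [0.5023, -0.103, 0.0975]
tcp_rot: [-3.141, 0.007, 0.127]
contact_force: [-10.1, -0.8, 2.0]
grip_width: 0.0292
t 8.03 pos [ 0.5023 -0.103   0.0975] rpy [-3.141  0.007  0.127] F [-10.1  -0.8   2. ] w 0.0292 j6 1.59
turn -0.007 shift now [14.7 -1.8  2.4] shift after turn [14.7 -1.7  2.4]
```

View pics/f_side.png

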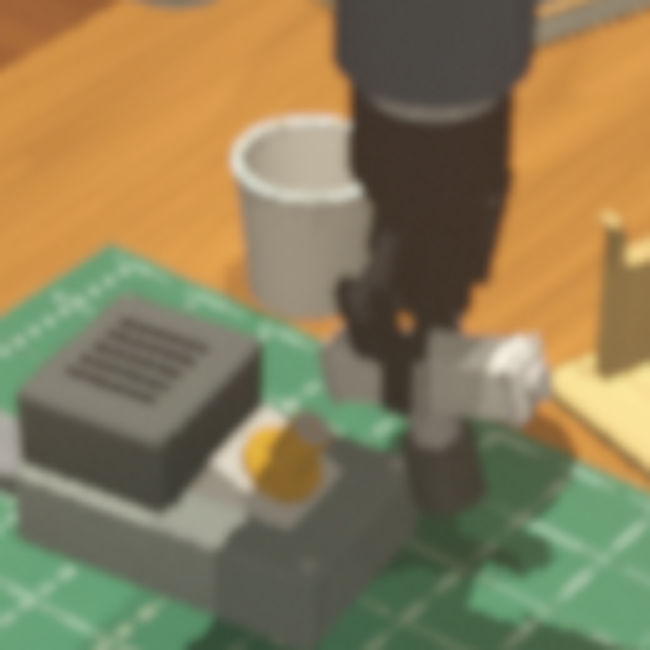

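Pivoting works, at about 10 N. Continuing.

```bash
python3 -m handwheel '[1,4,0,0,0, 1,4,0,0,0, 1,4,0,0,0, 1,2,0,0,0,1,0,0,0,0]'; python3 - <<'E'
from h import *
from workcell import r
def U(x,y): c,s=np.cos(.134),np.sin(.134); return .5828+c*x-s*y, -.044+s*x+c*y
goto(*U(-.073,-.046),.095,.134)
for n in("side",):
    c=r.camera(n)["pixels"][:,:,::-1]
    cv2.imwrite(f"pics/g_raw.png",c)
    x,y=(280,190)
    cv2.imwrite(f"pics/g_{n}.png",cv2.resize(c[y:y+70,x:x+80],None,fx=9,fy=9,interpolation=cv2.INTER_CUBIC))
E
```

```text
time_s: 8.7
position: [0.5165, -0.1012, 0.0978]
tcp_rot: [3.142, 0.007, 0.127]
contact_force: [-11.1, -0.6, 3.0]
grip_width: 0.029
t 8.7 pos [ 0.5165 -0.1012  0.0978] rpy [3.142 0.007 0.127] F [-11.1  -0.6   3. ] w 0.029 j6 1.59
turn -0.007 shift now [ 0.4 -1.8  2.8] shift after turn [ 0.4 -1.8  2.8]
```

View pics/g_side.png

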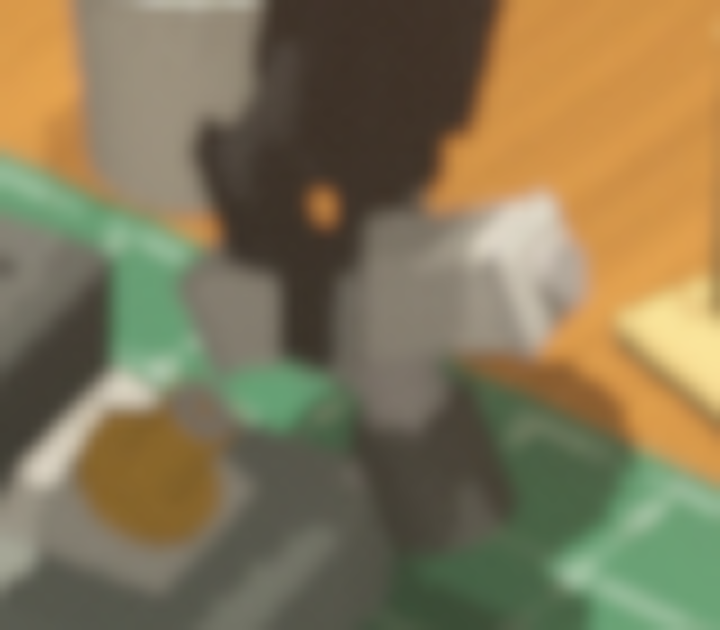

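```bash
cat >> h.py <<'E'
from scipy.spatial.transform import Rotation as R
E9=[(0,1),(0,2),(1,3),(2,3),(4,5),(4,6),(5,7),(6,7),(0,4),(1,5),(2,6),(3,7)]
BOX=np.array([[x,y,z] for x in(-.05,.06) for y in(-.015,.015) for z in(-.015,.015)])
def gpose(p,yaw): # x,y,z,tilt (z leans toward gauge -x positive)
    return R.from_euler('z',yaw)*R.from_euler('y',-p[3]), np.array(p[:3])
def gpts(p,yaw,m): 
    r,t=gpose(p,yaw); return r.apply(np.atleast_2d(m))+t
def ring(z,rad,n=40):
    a=np.linspace(0,2*np.pi,n); return np.c_[rad*np.cos(a),rad*np.sin(a),0*a+z]
def overlay(img,cam,p,yaw,x0,y0,w,h,k,out,rod=0):
    c=cv2.resize(img[y0:y0+h,x0:x0+w],None,fx=k,fy=k,interpolation=cv2.INTER_CUBIC)
    t=lambda uv:np.round((uv-[x0,y0]+.5)*k-.5).astype(np.int32)
    b=t(proj(cam,gpts(p,yaw,BOX)))
    for i,j in E9: cv2.line(c,tuple(map(int,b[i])),tuple(map(int,b[j])),(0,0,255),1)
    for z in(-.04,-.076): cv2.polylines(c,[t(proj(cam,gpts(p,yaw,ring(z,.0185))))],False,(255,255,0),1)
    cv2.imwrite(out,c)
E
python3 - <<'E'
from h import *
g=lambda X:px(280,190,9,X)
yaw=.127+np.pi
m=np.array([[-.05,-.015,-.015],[-.05,-.015,.015],[-.05,.015,.015],[.06,-.015,-.015],[.06,-.015,.015],[.06,.015,.015]])
uv=g([[230,368],[182,285],[205,262],[535,355],[478,255],[545,195]])
# prior on x,y,z from tool
p0=np.array([.5165,-.1012,.107])
f=lambda p:np.r_[(proj('side',gpts(p,yaw,m))-uv).ravel(),(p[:3]-p0)/.002]
s=least_squares(f,[*p0,.5],loss='soft_l1'); print(s.x,np.degrees(s.x[3]),s.fun.round(1))
overlay(cv2.imread('pics/g_raw.png'),'side',s.x,yaw,280,190,80,70,9,'pics/g_o.png')
E
```

```text
[ 0.51624172 -0.10021566  0.10484465  0.46654831] 26.73124920217492 [-2.7  1.7 -2.   0.3  1.7 -3.2 -0.  -0.5  1.7 -0.6  0.3 -0.2 -0.1  0.5
 -1.1]
```

View pics/g_o.png

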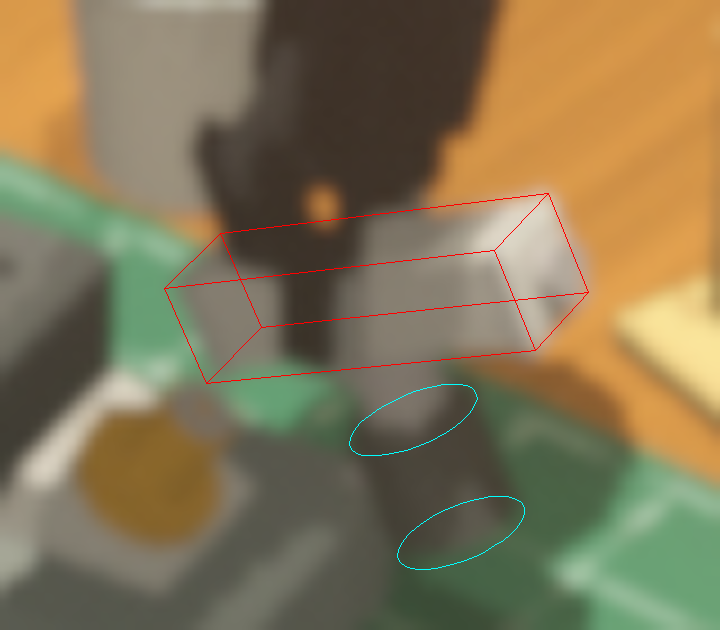

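```bash
python3 -m handwheel '[1,-12,0,0,0, 1,-18,0,-10,0, 1,0,0,-40,0, 1,0,0,-40,0, 1,0,0,0,0,1,0,0,0,0]'; python3 - <<'E'
from h import *
from workcell import r
goto(.5,-.1,.17)
c=r.camera('side')["pixels"][:,:,::-1]
cv2.imwrite(f"pics/h_raw.png",c)
u=proj('side',[r.observe()['position']])[0]; print(u)
x,y=int(u[0])-40,int(u[1])-30
print(x,y)
cv2.imwrite(f"pics/h_side.png",cv2.resize(c[y:y+70,x:x+80],None,fx=9,fy=9,interpolation=cv2.INTER_CUBIC))
c=r.camera('top')["pixels"][:,:,::-1]
cv2.imwrite(f"pics/h_top.png",c)
E
```

```text
time_s: 9.5
position: [0.4895, -0.104, 0.187]
tcp_rot: [-3.141, -0.001, 0.128]
contact_force: [-0.2, 0.1, -3.9]
grip_width: 0.0295
t 9.5 pos [ 0.4895 -0.104   0.187 ] rpy [-3.141e+00 -1.000e-03  1.280e-01] F [-0.2  0.1 -3.9] w 0.0295 j6 1.6
turn 0 shift now [10.9 -2.6 17. ] shift after turn [10.9 -2.6 17. ]
[330.9471787  196.91937916]
290 166
```

View pics/h_side.png

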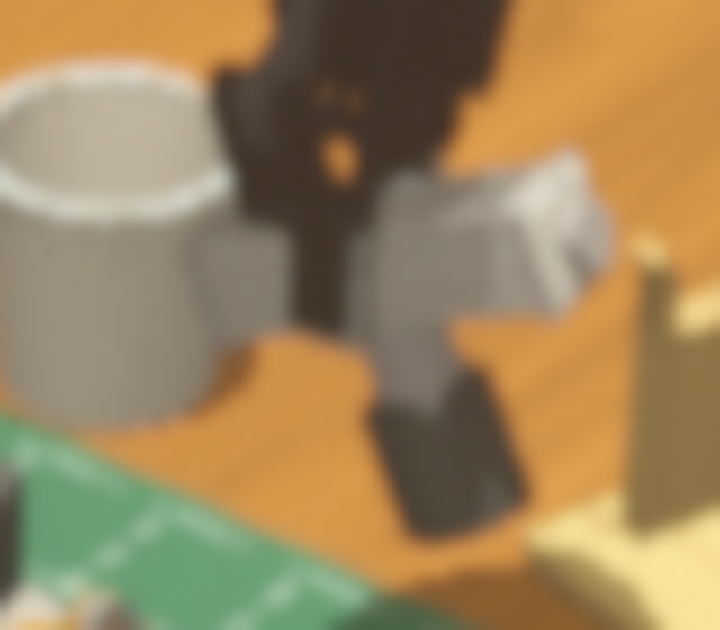

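```bash
cat > fit3.py <<'E'
from h import *
g=lambda X:px(290,166,9,X)
m=np.array([[-.05,-.015,-.015],[-.05,-.015,.015],[.06,-.015,-.015],[.06,-.015,.015],[.06,.015,.015],[.06,.015,-.015]])
uv=g([[222,340],[190,250],[560,320],[510,200],[575,152],[612,248]])
# sleeve silhouette: axis midpoints
ms=np.array([[0,0,-.04],[0,0,-.076]]); us=g([[429,398],[468,518]])
p0=np.array([.4895,-.104,.196])
def f(p):
    return np.r_[(proj('side',gpts(p,p[4],m))-uv).ravel(),(proj('side',gpts(p,p[4],ms))-us).ravel(),(p[:3]-p0)/.006,(p[4]-.128-np.pi)/.03]
s=least_squares(f,[*p0,.5,.128+np.pi],loss='soft_l1'); print(s.x,np.degrees(s.x[3]),s.fun.round(1))
overlay(cv2.imread('pics/h_raw.png'),'side',s.x,s.x[4],290,166,80,70,9,'pics/h_o.png')
E
python3 fit3.py
```

```text
[ 0.48901415 -0.10468465  0.19454365  0.46048023  3.23235856] 26.383573607874233 [-0.9  1.2 -1.9 -0.2 -0.3 -0.8  0.8  0.5  0.1 -0.2  0.4  1.  -0.  -0.6
  0.9 -0.5 -0.1 -0.1 -0.2 -1.2]
```

View pics/h_o.png

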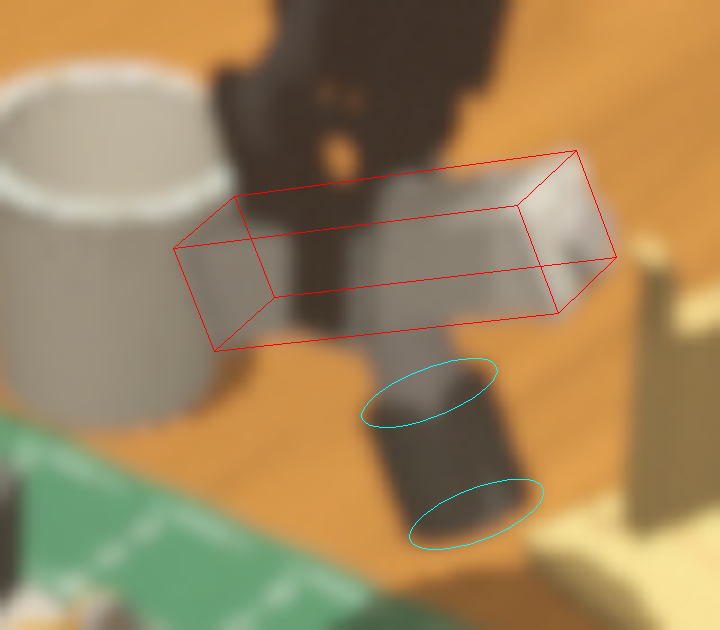

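```bash
cat > edge.py <<'E'
from h import *
im=cv2.GaussianBlur(cv2.imread('pics/h_raw.png').astype(np.float32),(0,0),.8)
sat=(im[:,:,2]-im[:,:,0]) # R-B: orange high, grey low
def vedge(u,v0,v1):
    p=sat[v0:v1,u]; d=np.abs(np.diff(p)); i=d[1:-1].argmax()+1; a,b,c=d[i-1:i+2]; return v0+i+.5+.5*(a-c)/(a-2*b+c+1e-9)
def hedge(v,u0,u1):
    p=sat[v,u0:u1]; d=np.abs(np.diff(p)); i=d[1:-1].argmax()+1; a,b,c=d[i-1:i+2]; return u0+i+.5+.5*(a-c)/(a-2*b+c+1e-9)
L=[(u,vedge(u,197,209)) for u in list(range(316,322))+list(range(342,351))]
print('bottom',np.round(L,1).tolist())
A=np.array(L); print(np.polyfit(A[:6,0],A[:6,1],1),np.polyfit(A[6:,0],A[6:,1],1),np.polyfit(A[:,0],A[:,1],1))
l=[(hedge(v,326,339),v) for v in range(213,225)]; rr=[(hedge(v,341,352),v) for v in range(210,221)]
for q in(l,rr):
    q=np.array(q); print(q[:,0].round(1)); print(np.polyfit(q[:,1],q[:,0],1))
# left end edge
q=np.array([(hedge(v,306,320),v) for v in range(194,202)]);print(q[:,0].round(1))
# model slopes vs tilt
for t in (22,24,26,28,30,32):
    P=[.4895,-.104,.196,np.radians(t)]; y=.128+np.pi
    b=proj('side',gpts(P,y,[[-.05,-.015,-.015],[.06,-.015,-.015]])); d=b[1]-b[0]
    ax=proj('side',gpts(P,y,[[0,0,-.04],[0,0,-.076]])); e=ax[1]-ax[0]
    print(t,'bottom slope',round(d[1]/d[0],3),'axis',round(e[0]/e[1],3))
E
python3 edge.py
```

```text
bottom [[316.0, 204.3], [317.0, 203.7], [318.0, 203.4], [319.0, 203.1], [320.0, 203.0], [321.0, 202.8], [342.0, 201.0], [343.0, 201.0], [344.0, 201.0], [345.0, 200.9], [346.0, 200.9], [347.0, 200.8], [348.0, 200.7], [349.0, 200.8], [350.0, 201.0]]
[-2.73577532e-01  2.90518342e+02] [-1.47182678e-02  2.05992747e+02] [-8.98407934e-02  2.31990361e+02]
[330.5 330.8 331.2 331.5 331.8 332.2 332.6 332.9 333.4 333.7 334.2 334.4]
[  0.3646668  252.75657698]
[344.7 345.1 345.5 345.8 346.3 346.5 346.8 347.3 347.6 347.9 348. ]
[  0.34087703 273.21861878]
[309.4 309.6 309.8 310.3 310.8 311.2 311.5 311.9]
22 bottom slope -0.044 axis 0.328
24 bottom slope -0.082 axis 0.362
26 bottom slope -0.121 axis 0.395
28 bottom slope -0.161 axis 0.429
30 bottom slope -0.202 axis 0.464
32 bottom slope -0.245 axis 0.498
```

Edge fits put the tilt at about 24° (sleeve axis 23.5°, barrel edge 24°), so 6° more is needed. I'll push again, about 7 mm further.

```bash
python3 -m handwheel '[1,0,0,45,0, 1,0,0,45,0, 1,6,0,0,0, 1,12,0,0,0, 1,6,0,0,0, 1,4,0,0,0, 1,4,0,0,0, 1,4,0,0,0, 1,0,0,0,0]';  python3 - <<'E'
from h import *
goto(.5165,-.1012,.0978)
E
```

```text
time_s: 10.72
position: [0.5226, -0.1004, 0.0975]
tcp_rot: [3.141, 0.006, 0.128]
contact_force: [-8.4, -1.4, 0.6]
grip_width: 0.0291
t 10.72 pos [ 0.5226 -0.1004  0.0975] rpy [3.141 0.006 0.128] F [-8.4 -1.4  0.6] w 0.0291 j6 1.59
turn 0 shift now [-6.2 -0.  -0.3] shift after turn [-6.2 -0.  -0.3]
```

```bash
python3 -m handwheel '[1,1,0,0,0,1,-18,0,0,0, 1,-19,0,-10,0, 1,0,0,-40,0, 1,0,0,-40,0, 1,0,0,0,0,1,0,0,0,0]'; python3 - <<'E'
from h import *
from workcell import r
goto(.4895,-.104,.187)
c=r.camera('side')["pixels"][:,:,::-1]
cv2.imwrite(f"pics/h_raw.png",c)
E
python3 edge.py
```

```text
time_s: 11.6
position: [0.4895, -0.104, 0.187]
tcp_rot: [-3.141, -0.0, 0.128]
contact_force: [-0.9, -0.6, -4.4]
grip_width: 0.0292
t 11.6 pos [ 0.4895 -0.104   0.187 ] rpy [-3.141 -0.     0.128] F [-0.9 -0.6 -4.4] w 0.0292 j6 1.6
turn 0 shift now [-0. -0.  0.] shift after turn [-0. -0.  0.]
bottom [[316.0, 206.1], [317.0, 205.6], [318.0, 204.7], [319.0, 204.3], [320.0, 204.0], [321.0, 203.9], [342.0, 199.7], [343.0, 199.7], [344.0, 199.7], [345.0, 199.6], [346.0, 199.5], [347.0, 199.3], [348.0, 199.2], [349.0, 199.1], [350.0, 199.1]]
[ -0.47023448 354.54983179] [-9.32591423e-02  2.31695025e+02] [-1.94196677e-01  2.66624364e+02]
[332.3 332.5 332.9 333.3 333.8 334.3 334.7 335.3 335.7 336.2 336.6 337. ]
[  0.44894589 236.44639284]
[346.7 347.2 347.6 347.9 348.4 348.8 349.3 349.7 350.2 350.6 350.3]
[  0.40024511 262.74284744]
[310.  309.9 310.2 310.7 311.3 311.5 311.7 312.3]
22 bottom slope -0.044 axis 0.328
24 bottom slope -0.082 axis 0.362
26 bottom slope -0.121 axis 0.395
28 bottom slope -0.161 axis 0.429
30 bottom slope -0.202 axis 0.464
32 bottom slope -0.245 axis 0.498
```

```bash
cat > off.py <<'E'
from h import *
y=.128+np.pi; tcp=np.array([.4895,-.104,.187]); gx=np.array([np.cos(y),np.sin(y),0])
for t in (27,28,29,30,31):
    def f(q):
        P=[*(tcp+q[0]*gx+[0,0,q[1]]),np.radians(t)]
        ax=proj('side',gpts(P,y,[[0,0,-.045],[0,0,-.07]])); uc=np.interp(217,ax[:,1],ax[:,0]) if 0 else ax[0,0]+(217-ax[0,1])/(ax[1,1]-ax[0,1])*(ax[1,0]-ax[0,0])
        b=proj('side',gpts(P,y,[[-.05,-.015,-.015],[.06,-.015,-.015]])); vb=b[0,1]+(333-b[0,0])/(b[1,0]-b[0,0])*(b[1,1]-b[0,1])
        return [uc-341.7,vb-201.96]
    s=least_squares(f,[0,.01],x_scale=.01); P=[*(tcp+s.x[0]*gx+[0,0,s.x[1]]),np.radians(t)]
    b=proj('side',gpts(P,y,[[-.05,-.015,-.015],[-.05,-.015,.015],[.06,-.015,-.015],[.0605,0,0]]))
    print(t,(s.x*1000).round(1),b.round(1).tolist())
print(proj('side',tcp+[[0,0,.011]]))
E
python3 off.py
```

```text
27 [2.6 9.9] [[314.0, 204.6], [309.2, 193.3], [352.9, 199.2], [353.8, 190.0]]
28 [1.7 9.3] [[313.9, 205.0], [308.9, 193.8], [352.5, 198.8], [353.3, 189.7]]
29 [0.8 8.7] [[313.8, 205.4], [308.6, 194.2], [352.0, 198.5], [352.7, 189.4]]
30 [-0.1  8.1] [[313.7, 205.9], [308.3, 194.7], [351.6, 198.2], [352.1, 189.1]]
31 [-0.9  7.4] [[313.6, 206.3], [308.1, 195.2], [351.1, 197.9], [351.6, 188.9]]
[[330.97522449 192.62453583]]
```

```bash
python3 - <<'E'
from h import *
from scipy.optimize import least_squares
y=.128+np.pi; tcp=np.array([.4895,-.104,.187]); gx=np.array([np.cos(y),np.sin(y),0])
P=[*(tcp+0*gx+[0,0,.009]),np.radians(29)]
overlay(cv2.imread('pics/h_raw.png'),'side',P,y,290,166,80,70,9,'pics/h_o2.png')
E
```

```text
(no output)
```

View pics/h_o2.png

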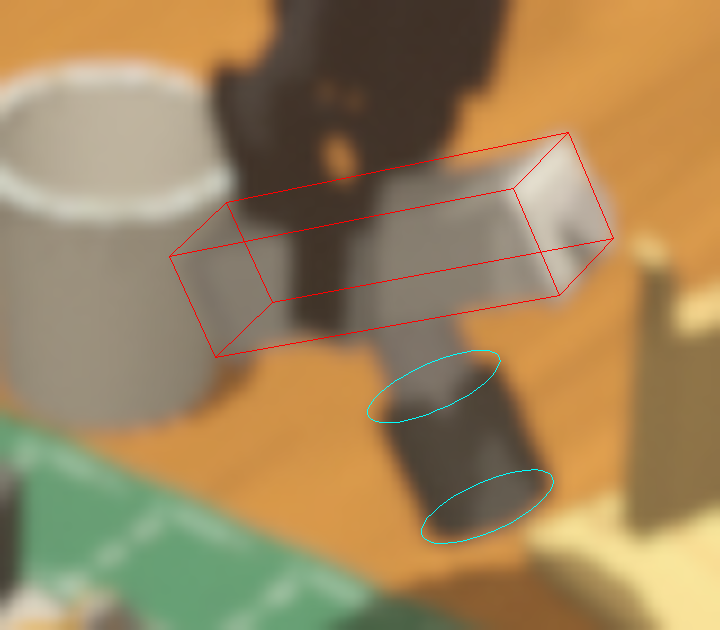

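The overlay matches: gauge origin about 9 mm above the TCP, tilt about 29°. Turning the gauge round and going above the stem along its axis.

```bash
python3 -m handwheel '[1,0,0,0,0.1, 1,0,0,0,0.18, 1,0,0,0,0.18, 1,0,0,0,0.18, 1,0,0,0,0.18, 1,0,0,0,0.18, 1,0,0,0,0.18, 1,0,0,0,0.18, 1,0,0,0,0.18, 1,0,0,0,0.18, 1,0,0,0,0.18, 1,0,0,0,0.18, 1,0,0,0,0.18, 1,0,0,0,0.18, 1,0,0,0,0.18, 1,0,0,0,0.18, 1,0,0,0,0.18, 1,0,0,0,0.156, 1,0,0,0,0]'; cat > press.py <<'E'
from h import *
import sys
s=float(sys.argv[1])/1000; ux=np.array([np.cos(.134),np.sin(.134),0])
top=np.array([.531,-.0512,.0892])
t=top+s*(-.5*ux+[0,0,.866])-.0005*ux-[0,0,.009]
goto(*t,.134+np.pi)
E
python3 press.py 100
```

```text
time_s: 14.02
position: [0.489, -0.1043, 0.186]
tcp_rot: [3.141, -0.003, -3.006]
contact_force: [-0.0, 0.5, -3.7]
grip_width: 0.029
t 14.03 pos [ 0.489  -0.1043  0.186 ] rpy [ 3.141e+00 -3.000e-03 -3.006e+00] F [-0.   0.5 -3.7] w 0.029 j6 -1.54
turn 0.001 shift now [ 1.7 47.  19.2] shift after turn [ 1.8 47.  19.2]
```

```bash
python3 -m handwheel '[1,2,47,0,0, 1,0,0,19,0, 1,0,0,0,0,1,0,0,0,0]'; python3 press.py 100; python3 - <<'E'
from h import *
from workcell import r
c=r.camera('side')["pixels"][:,:,::-1]
cv2.imwrite("pics/i_raw.png",c)
x,y=250,150
cv2.imwrite("pics/i_side.png",cv2.resize(c[y:y+90,x:x+100],None,fx=8,fy=6.66,interpolation=cv2.INTER_CUBIC))
o=r.observe()
ux=np.array([np.cos(.134),np.sin(.134),0])
P=[*(o['position']+[0,0,.009]+.0005*ux),np.radians(29)]
overlay(c,'side',P,.134,265,170,80,75,8,'pics/i_o.png')
E
```

```text
time_s: 14.52
position: [0.4817, -0.0584, 0.1686]
tcp_rot: [-3.141, -0.0, -3.007]
contact_force: [-0.2, -0.6, -3.6]
grip_width: 0.0295
t 14.53 pos [ 0.4817 -0.0584  0.1686] rpy [-3.141 -0.    -3.007] F [-0.2 -0.6 -3.6] w 0.0295 j6 -1.64
turn 0.001 shift now [0.7 0.6 1.8] shift after turn [0.7 0.6 1.8]
```

View pics/i_o.png

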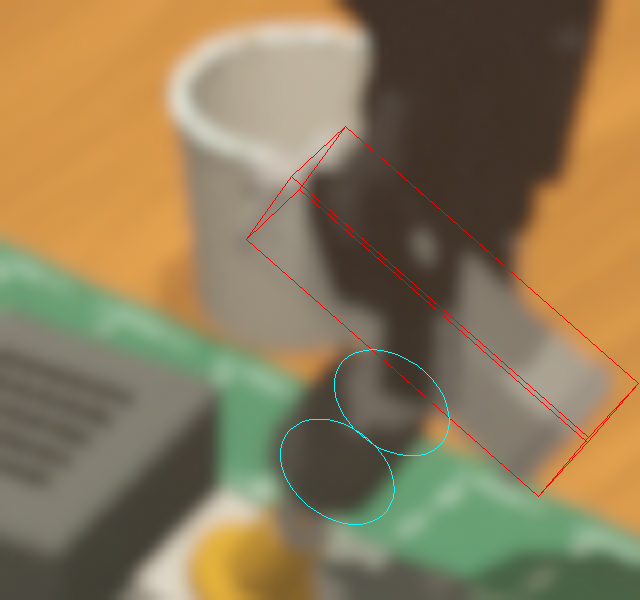

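```bash
cat > lines.py <<'E'
from h import *
from workcell import r
import sys
tag=sys.argv[1]; x0,y0,w,h,k=map(int,sys.argv[2:7]); tilt=float(sys.argv[7]); ax=float(sys.argv[8]); az=float(sys.argv[9])
c=np.ascontiguousarray(r.camera('side')["pixels"][:,:,::-1]); cv2.imwrite(f"pics/{tag}_raw.png",c)
o=r.observe(); ux=np.array([np.cos(.134),np.sin(.134),0])
P=[*(o['position']+[0,0,az/1000]+ax/1000*ux),np.radians(tilt)]
d=cv2.resize(c[y0:y0+h,x0:x0+w],None,fx=k,fy=k,interpolation=cv2.INTER_CUBIC); e=d.copy()
t=lambda uv:np.round((uv-[x0,y0]+.5)*k-.5).astype(np.int32)
S=[.5828+0,0,0,np.radians(30)]
foot=np.array([.531,-.0512,.0892])+.036*(.5*ux-[0,0,.866]); S=[*foot,np.radians(30)]
cyan=(255,255,0)
for z in(-.04,-.076): cv2.polylines(e,[t(proj('side',gpts(P,.134,ring(z,.0185))))],False,cyan,1)
b=t(proj('side',gpts(P,.134,BOX)))
for i,j in E9: cv2.line(e,tuple(map(int,b[i])),tuple(map(int,b[j])),(0,0,255),1)
for z,rad in((.006,.021),(.006,.011),(.036,.011)): cv2.polylines(e,[t(proj('side',gpts(S,.134,ring(z,rad))))],False,(255,0,255),1)
q=t(proj('side',gpts(S,.134,[[0,0,0],[0,0,.14]]))); cv2.line(e,tuple(map(int,q[0])),tuple(map(int,q[1])),(255,0,255),1)
cv2.imwrite(f"pics/{tag}_o.png",e); cv2.imwrite(f"pics/{tag}_c.png",d)
E
python3 lines.py j 268 180 75 75 8 29 0.5 9; python3 - <<'E'
from workcell import r
import cv2
c=r.camera('top')["pixels"][:,:,::-1]
cv2.imwrite("pics/j_top.png",cv2.resize(c[170:280,250:380],None,fx=6,fy=5.4,interpolation=cv2.INTER_CUBIC))
E
```

```text
(no output)
```

View pics/j_o.png

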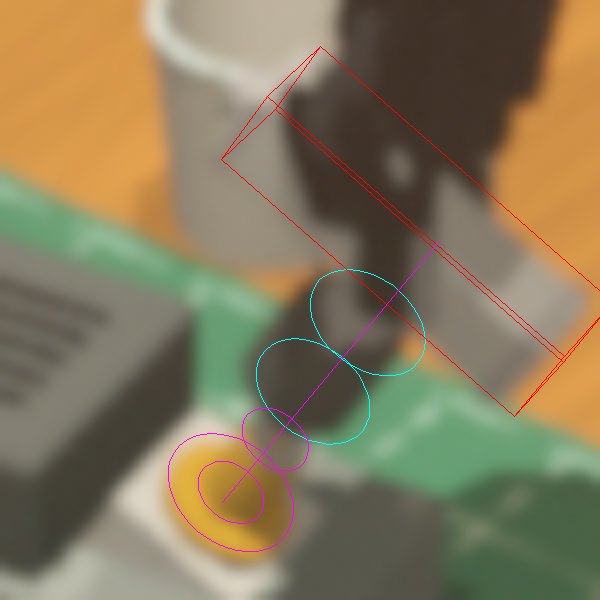

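View pics/j_c.png

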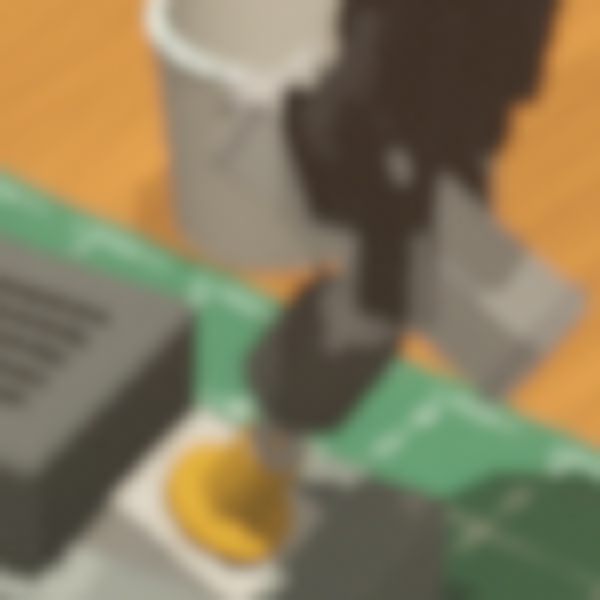

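View pics/j_top.png

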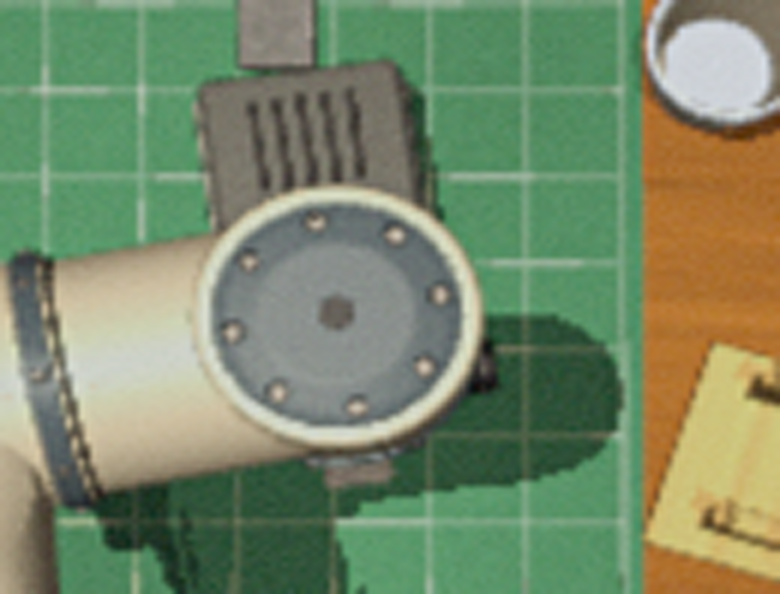

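The side view shows the sleeve axis about 2 px (4 mm) off the stem axis, towards the box. I'll correct that, descend to just above the stem and look again.

```bash
python3 -m handwheel '[1,3.5,0.6,0,0, 1,-8,0,17.5,0, 1,0,0,0,0,1,0,0,0,0]'; python3 press.py 84;  python3 lines.py k 275 195 50 45 16 29 0.5 9
```

```text
time_s: 15.18
position: [0.4859, -0.057, 0.1513]
tcp_rot: [-3.141, 0.0, -3.008]
contact_force: [-0.4, 0.3, -3.3]
grip_width: 0.0294
t 15.18 pos [ 0.4859 -0.057   0.1513] rpy [-3.141  0.    -3.008] F [-0.4  0.3 -3.3] w 0.0294 j6 -1.64
turn -0.0 shift now [-3.  -0.3 -1.6] shift after turn [-3.  -0.3 -1.6]
```

View pics/k_c.png

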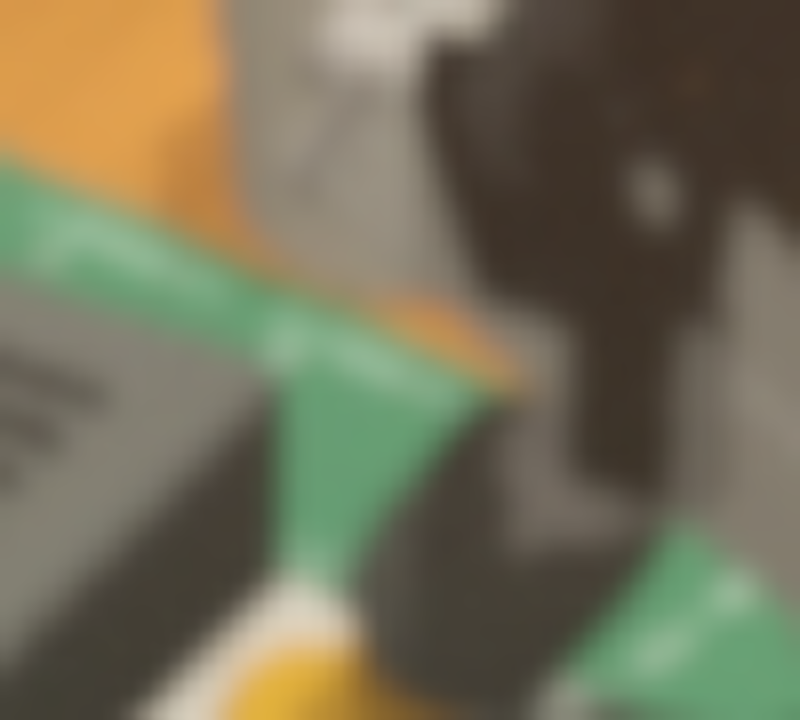

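View pics/k_o.png

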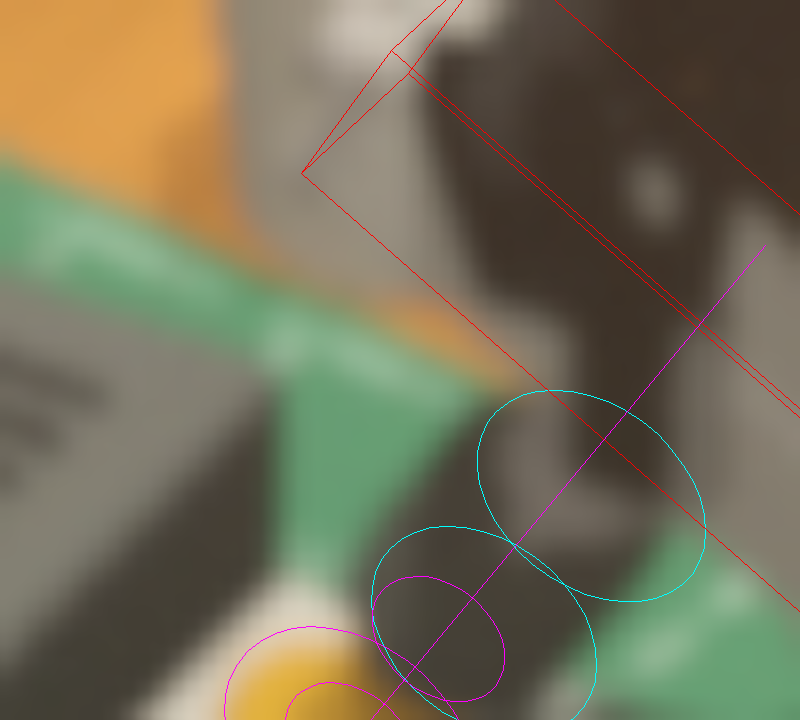

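```bash
python3 - <<'E'
from h import *
for h in(.17,.3,.4,.5): print(h,proj('top',[.4817,-.0584,h]))
for h in(.3,.4,.5): print(h,proj('top',[.4772,-.1055,h]))
print(proj('top',[.531,-.0512,.0892]),proj('side',[.531,-.0512,.0892]))
E
python3 - <<'E'
import cv2
im=cv2.imread('pics/k_raw.png')
cv2.imwrite('pics/k2.png',cv2.resize(im[215:255,280:330],None,fx=16,fy=14,interpolation=cv2.INTER_CUBIC))
E
```

```text
0.17 [[307.61291382 243.12129657]]
0.3 [[307.22565831 239.44242668]]
0.4 [[306.86845643 236.04906178]]
0.5 [[306.44354708 232.01248602]]
0.3 [[326.0901509 241.3172883]]
0.4 [[327.36633109 238.08551965]]
0.5 [[328.88446895 234.24102311]]
[[305.43456811 228.24098959]] [[301.9148493  234.41936218]]
```

View pics/k2.png

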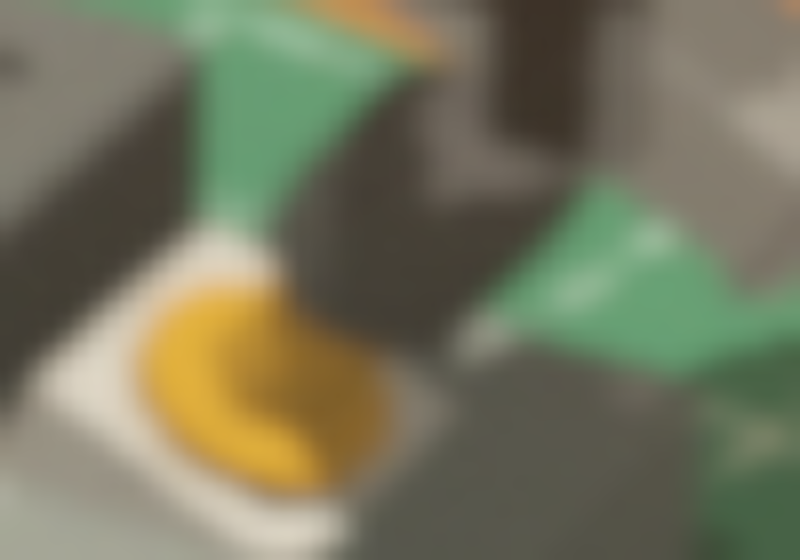

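```bash
python3 - <<'E'
from h import *
from workcell import r
c=r.camera('top')["pixels"]; o=r.observe()
cv2.imwrite('pics/l_top.png',c[:,:,::-1])
from scipy.optimize import brentq
g=cv2.resize(cv2.cvtColor(c,cv2.COLOR_RGB2GRAY)[180:290,250:380],None,fx=6,fy=6,interpolation=cv2.INTER_CUBIC)
for p2 in (40,60):
  C=cv2.HoughCircles(cv2.GaussianBlur(g,(0,0),3),cv2.HOUGH_GRADIENT,1.5,5,param1=80,param2=p2,minRadius=90,maxRadius=160)
  for q in C[0][:6]:
    uv=(q[:2]+.5)/6-.5+[250,180]
    h=brentq(lambda h:proj('top',[*o['position'][:2],h])[0,1]-uv[1],.2,.9)
    print(uv.round(2),q[2]/6,h,proj('top',[*o['position'][:2],h]))
d=cv2.imread('pics/d_side.png') # skip
E
```

```text
[305.46 226.96] 23.4 0.5607948904482467 [[305.39257075 226.95833206]]
[305.71 228.21] 22.175001 0.5361408215896702 [[305.53670332 228.20833206]]
[305.96 225.46] 22.074999 0.5888499608905289 [[305.21961166 225.45833206]]
[304.46 224.96] 22.050001 0.5978532402030232 [[305.16195864 224.95833206]]
[304.71 226.21] 20.775 0.5750230790348716 [[305.30609121 226.20833206]]
[306.71 227.71] 21.85 0.546147666774003 [[305.47905029 227.70833206]]
[305.46 226.96] 23.4 0.5607948904482467 [[305.39257075 226.95833206]]
[305.71 228.21] 22.175001 0.5361408215896702 [[305.53670332 228.20833206]]
[305.96 225.46] 22.074999 0.5888499608905289 [[305.21961166 225.45833206]]
[304.46 224.96] 22.050001 0.5978532402030232 [[305.16195864 224.95833206]]
[304.71 226.21] 20.775 0.5750230790348716 [[305.30609121 226.20833206]]
[306.71 227.71] 21.85 0.546147666774003 [[305.47905029 227.70833206]]
```

Sleeve and stem axes now agree in the image to about 0.2 px. The top view of the wrist also agrees with the tool's x and y. Going down along the axis.

```bash
python3 -m handwheel '[1,-4,0,6.9,0, 1,-4,0,6.9,0, 1,-3,0,5.2,0, 1,-3,0,5.2,0,1,0,0,0,0]'; python3 press.py 56;  python3 lines.py m 270 185 65 60 12 29 2 9
```

```text
time_s: 15.9
position: [0.4996, -0.055, 0.126]
tcp_rot: [-3.142, -0.001, -3.008]
contact_force: [0.2, 0.9, -4.0]
grip_width: 0.0291
t 15.9 pos [ 0.4996 -0.055   0.126 ] rpy [-3.142e+00 -1.000e-03 -3.008e+00] F [ 0.2  0.9 -4. ] w 0.0291 j6 -1.64
turn -0.0 shift now [-3.1 -0.4 -2.7] shift after turn [-3.1 -0.4 -2.7]
```

View pics/m_c.png

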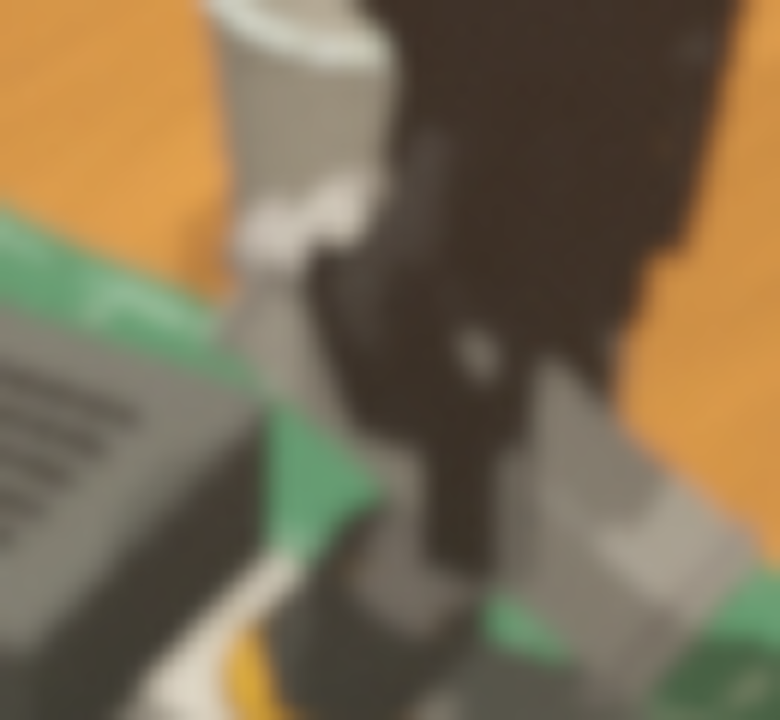

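```bash
python3 -m handwheel '[1,-2,0,3.5,0, 1,-2,0,3.5,0, 1,0,0,0,0]'; python3 -m handwheel '[1,-1,0,1.7,0,1,-1,0,1.7,0,1,0,0,0,0]';python3 -m handwheel '[1,-1,0,1.7,0,1,-1,0,1.7,0,1,0,0,0,0]'; python3 press.py 40
```

```text
time_s: 16.32
position: [0.5038, -0.0544, 0.1195]
tcp_rot: [-3.142, -0.0, -3.008]
contact_force: [0.0, -0.2, -1.8]
grip_width: 0.0292
time_s: 16.7
position: [0.5056, -0.0542, 0.1163]
tcp_rot: [-3.142, -0.0, -3.008]
contact_force: [-2.0, -0.0, -1.6]
grip_width: 0.0292
time_s: 17.08
position: [0.5075, -0.054, 0.1129]
tcp_rot: [-3.141, -0.0, -3.008]
contact_force: [-4.1, 0.9, 4.2]
grip_width: 0.0294
t 17.07 pos [ 0.5075 -0.054   0.1129] rpy [-3.141 -0.    -3.008] F [-4.1  0.9  4.2] w 0.0294 j6 -1.64
turn -0.0 shift now [-3.1 -0.4 -2. ] shift after turn [-3.1 -0.4 -2. ]
```

Reaction is along the stem axis, about 9 N. Continuing to the hard stop.

```bash
python3 -m handwheel '[1,-1,0,1.7,0,1,0,0,0,0]'; python3 -m handwheel '[1,-1,0,1.7,0,1,0,0,0,0]';python3 -m handwheel '[1,-1,0,1.7,0,1,0,0,0,0]'; python3 -m handwheel '[1,-1,0,1.7,0,1,0,0,0,0]'; python3 press.py 36; python3 - <<'E'
from workcell import r
import cv2
for n,(x,y) in {'side':(250,150),'top':(260,160)}.items():
    c=r.camera(n)["pixels"][:,:,::-1]; cv2.imwrite(f"pics/n_{n}.png",cv2.resize(c[y:y+100,x:x+110],None,fx=7,fy=6,interpolation=cv2.INTER_CUBIC))
E
```

```text
time_s: 17.32
position: [0.5082, -0.0539, 0.1116]
tcp_rot: [-3.141, -0.001, -3.008]
contact_force: [-7.0, 1.3, 7.1]
grip_width: 0.029
time_s: 17.58
position: [0.5083, -0.054, 0.1115]
tcp_rot: [-3.141, -0.002, -3.007]
contact_force: [-15.8, 2.6, 20.5]
grip_width: 0.0298
time_s: 17.82
position: [0.5083, -0.054, 0.1114]
tcp_rot: [-3.141, -0.002, -3.007]
contact_force: [-24.1, 5.3, 35.0]
grip_width: 0.0293
time_s: 18.08
position: [0.5084, -0.054, 0.1113]
tcp_rot: [-3.14, -0.003, -3.006]
contact_force: [-33.0, 6.3, 48.3]
grip_width: 0.0292
t 18.07 pos [ 0.5084 -0.054   0.1113] rpy [-3.140e+00 -3.000e-03 -3.006e+00] F [-33.    6.3  48.3] w 0.0292 j6 -1.64
turn 0.001 shift now [-4.3 -0.3 -0. ] shift after turn [-4.3 -0.2 -0. ]
```

View pics/n_side.png

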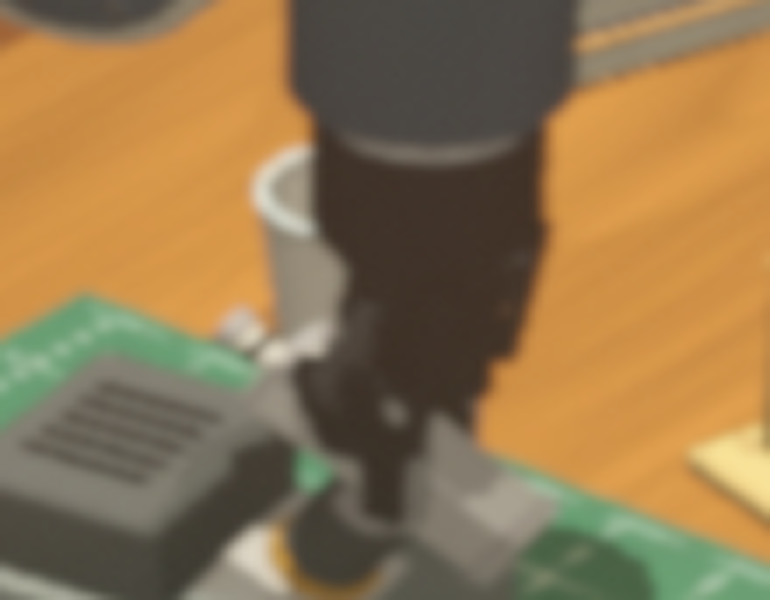

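View pics/n_top.png

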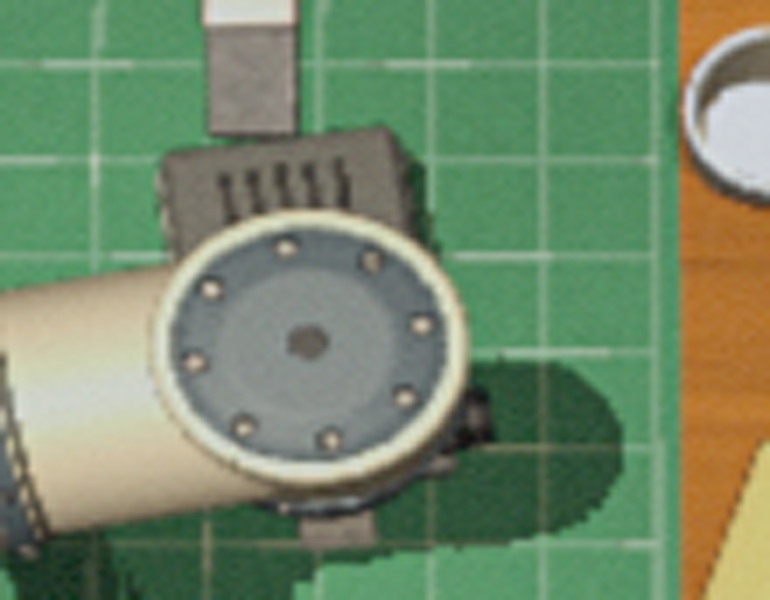

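Hard stop with a steep force rise at the predicted height, so the gauge is home. The rod shows at (240,325) in the side crop. Withdrawing along the axis.

```bash
python3 -m handwheel '[1,3,0,-5.1,0, 1,4,0,-6.9,0, 1,8,0,-13.9,0, 1,10,0,-17.3,0, 1,10,0,-17.3,0, 1,0,0,-40,0, 1,0,0,0,0, 1,0,0,0,0]'; python3 press.py 100; python3 - <<'E'
from workcell import r
import cv2
c=r.camera('side')["pixels"][:,:,::-1]; cv2.imwrite("pics/p_raw.png",c); cv2.imwrite("pics/p_side.png",cv2.resize(c[125:215,270:380],None,fx=7,fy=6.6,interpolation=cv2.INTER_CUBIC))
E
```

```text
time_s: 19.18
position: [0.4765, -0.0578, 0.2057]
tcp_rot: [3.141, -0.001, -3.008]
contact_force: [0.3, -0.3, -4.3]
grip_width: 0.0292
t 19.18 pos [ 0.4765 -0.0578  0.2057] rpy [ 3.141e+00 -1.000e-03 -3.008e+00] F [ 0.3 -0.3 -4.3] w 0.0292 j6 -1.64
turn -0.0 shift now [-4.4 -0.8 38.9] shift after turn [-4.4 -0.8 38.9]
```

View pics/p_side.png

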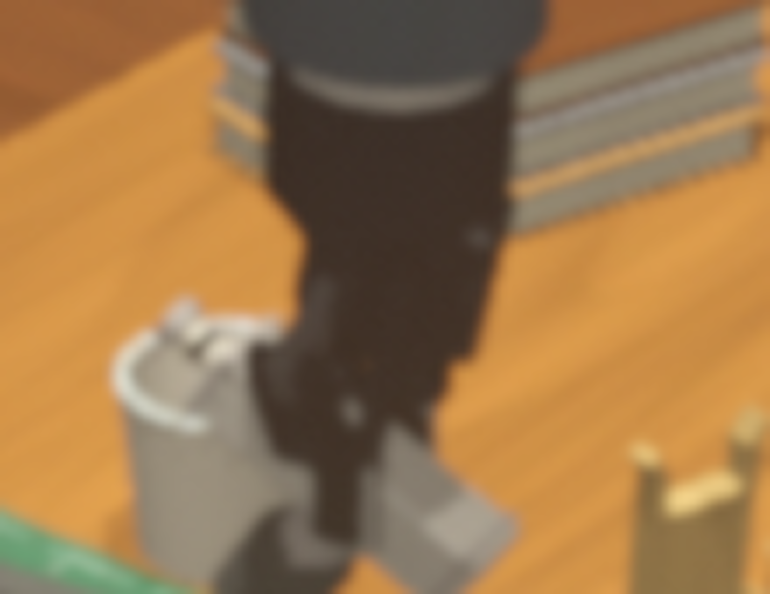

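One dark band seems to show near the button at (197,340). I'll count properly once it's racked. Before racking, the gauge has to be levelled in the jaws. With the gauge facing this way, the unit's near face pushes the sleeve back upright.

```bash
cat > ug.py <<'E'
from h import *
import sys
a=[float(v)/1000 for v in sys.argv[1:4]]; c,s=np.cos(.134),np.sin(.134)
goto(.5828+c*a[0]-s*a[1],-.044+s*a[0]+c*a[1],a[2],.134+np.pi)
E
python3 ug.py -150 -46 96
```

```text
t 19.23 pos [ 0.4762 -0.0579  0.2052] rpy [ 3.141e+00 -2.000e-03 -3.008e+00] F [-0.5  0.3 -4. ] w 0.0293 j6 -1.64
turn -0.0 shift now [ 42.3 -46.6 109.3] shift after turn [ 42.3 -46.6 109.3]
```

```bash
python3 -m handwheel '[1,42,-40,0,0, 1,0,-6.6,30,0, 1,0,0,50,0, 1,0,0,29,0, 1,0,0,0,0, 1,-10,0,0,0,1,-6,0,0,0,1,-6,0,0,0,1,-6,0,0,0,1,-6,0,0,0,1,-4,0,0,0,1,-4,0,0,0,1,-3,0,0,0,1,0,0,0,0]'; python3 ug.py -103 -46 96; python3 - <<'E'
from workcell import r
import cv2
c=r.camera('side')["pixels"][:,:,::-1]; cv2.imwrite("pics/q_raw.png",c); cv2.imwrite("pics/q_side.png",cv2.resize(c[150:260,260:380],None,fx=6,fy=5.4,interpolation=cv2.INTER_CUBIC))
E
```

```text
time_s: 20.98
position: [0.4831, -0.1041, 0.0968]
tcp_rot: [3.141, -0.007, -3.008]
contact_force: [-9.6, 0.4, 2.3]
grip_width: 0.0289
t 20.98 pos [ 0.4831 -0.1041  0.0968] rpy [ 3.141 -0.007 -3.008] F [-9.6  0.4  2.3] w 0.0289 j6 -1.54
turn -0.001 shift now [-3.8  0.3  0.8] shift after turn [-3.8  0.2  0.8]
```

View pics/q_side.png

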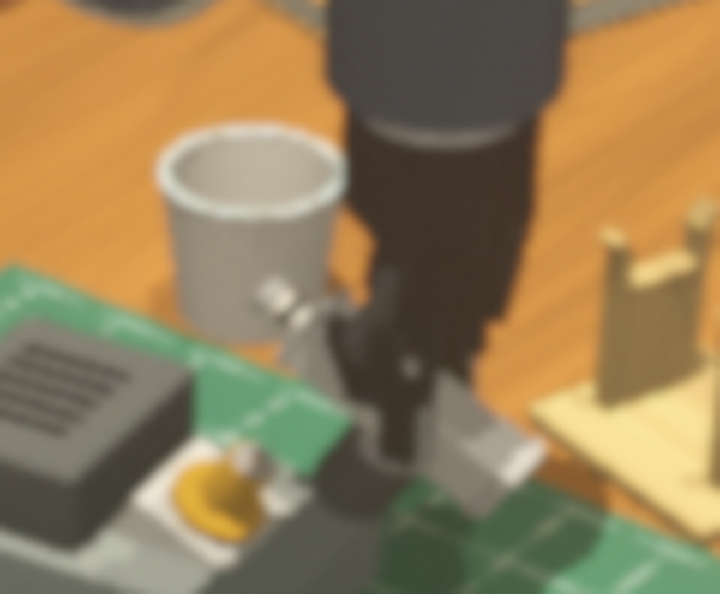

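```bash
python3 -m handwheel '[1,-3,0,0,0,1,-3,0,0,0,1,-2,0,0,0,1,0,0,0,0,1,12,0,0,0,1,20,0,-10,0,1,0,0,-45,0,1,0,0,-45,0,1,0,0,0,0,1,0,0,0,0]'; python3 lines.py s 275 155 85 70 9 5 1.5 9
```

```text
time_s: 22.28
position: [0.4623, -0.1067, 0.1968]
tcp_rot: [3.141, -0.0, -3.008]
contact_force: [-0.5, -0.1, -4.3]
grip_width: 0.029
```

View pics/s_o.png

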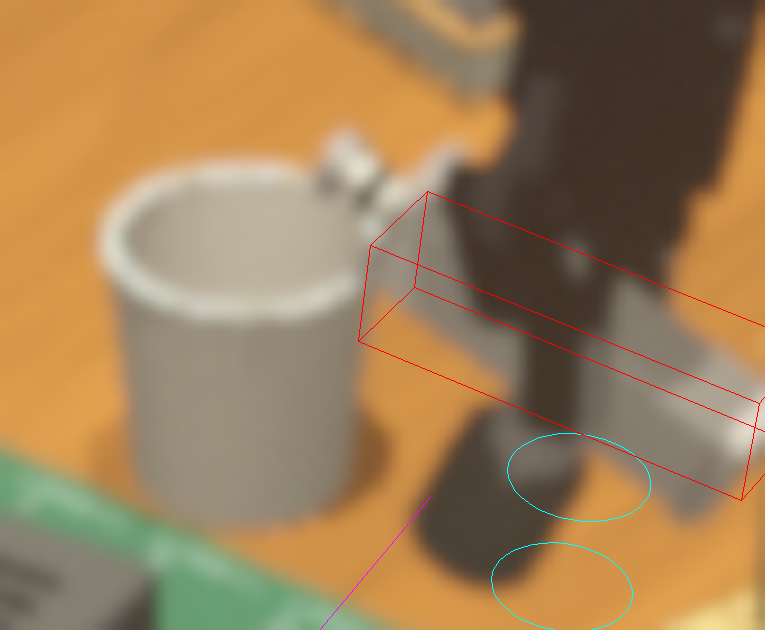

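```bash
python3 - <<'E'
from h import *
for t in range(-4,28,3):
    P=[.4623,-.1067,.206,np.radians(t)]; y=.134
    b=proj('side',gpts(P,y,[[-.05,.015,-.015],[.06,.015,-.015]])); d=b[1]-b[0]
    ax=proj('side',gpts(P,y,[[0,0,-.04],[0,0,-.076]])); e=ax[1]-ax[0]
    print(t,'bottom',round(d[1]/d[0],3),'axis',round(e[0]/e[1],3))
E
```

```text
-4 bottom 0.264 axis 0.011
-1 bottom 0.313 axis -0.044
2 bottom 0.363 axis -0.101
5 bottom 0.414 axis -0.161
8 bottom 0.465 axis -0.223
11 bottom 0.517 axis -0.289
14 bottom 0.571 axis -0.358
17 bottom 0.626 axis -0.433
20 bottom 0.684 axis -0.514
23 bottom 0.744 axis -0.601
26 bottom 0.808 axis -0.697
```

```bash
python3 - <<'E'
from h import *
im=cv2.imread('pics/s_raw.png'); x0,y0,k=290,150,16
e=cv2.resize(im[y0:y0+45,x0:x0+50],None,fx=k,fy=k,interpolation=cv2.INTER_CUBIC)
ux=np.array([np.cos(.134),np.sin(.134),0])
P=[*(np.array([.4623,-.1067,.2058])+.0015*ux),np.radians(21.5)]
t=lambda uv:np.round((uv-[x0,y0]+.5)*k-.5).astype(np.int32)
b=t(proj('side',gpts(P,.134,BOX)))
for i,j in E9: cv2.line(e,tuple(map(int,b[i])),tuple(map(int,b[j])),(0,0,255),1)
for d,col in((.015,(255,0,0)),(.0285,(255,0,255)),(.042,(0,255,0))):
    q=t(proj('side',gpts(P,.134,[[.0665+d,0,0]])))[0]; cv2.circle(e,tuple(map(int,q)),5,col,-1)
cv2.imwrite('pics/s2.png',e)
E
```

```text
(no output)
```

View pics/s2.png

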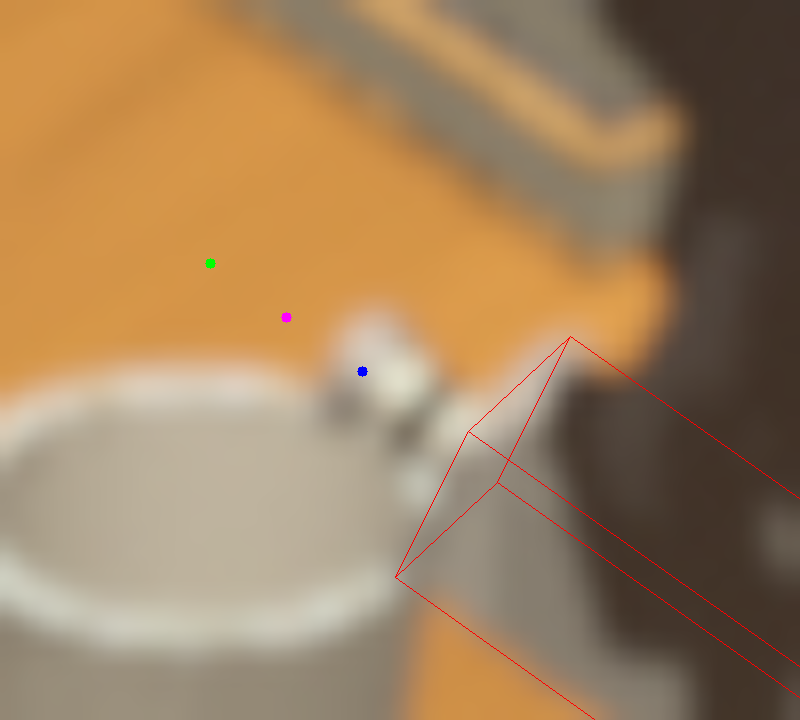

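Rod tip matches 0.015, with a single ring at (415,420). The levelling push was too high: the sleeve's leading rim cleared the 46 mm edge. Repeating it 20 mm lower. With the rod at 15 mm it stays clear of the box.

```bash
python3 ug.py -150 -46 77; python3 ug.py -103 -46 77
```

```text
t 22.32 pos [ 0.4619 -0.1067  0.1962] rpy [ 3.141e+00 -2.000e-03 -3.008e+00] F [ 0.3  0.7 -4.4] w 0.0293 j6 -1.54
turn -0.0 shift now [ 2.150e+01 -1.000e-01  1.192e+02] shift after turn [ 2.150e+01 -1.000e-01  1.192e+02]
t 22.32 pos [ 0.4619 -0.1067  0.1962] rpy [ 3.141e+00 -2.000e-03 -3.008e+00] F [ 0.3  0.7 -4.4] w 0.0293 j6 -1.54
turn -0.0 shift now [-2.550e+01 -1.000e-01  1.192e+02] shift after turn [-2.550e+01 -1.000e-01  1.192e+02]
```

```bash
python3 -m handwheel '[1,21,0,20,0, 1,0,0,45,0, 1,0,0,40,0, 1,0,0,14,0, 1,-12,0,0,0,1,-6,0,0,0,1,-6,0,0,0,1,-6,0,0,0,1,-5,0,0,0,1,-5,0,0,0,1,-4,0,0,0,1,-4,0,0,0,1,0,0,0,0]'; python3 ug.py -103 -46 77; python3 lines.py u 265 165 85 70 9 0 1.5 9
```

```text
time_s: 23.95
position: [0.4861, -0.1042, 0.0789]
tcp_rot: [-3.141, -0.007, -3.008]
contact_force: [-10.7, -1.9, 2.4]
grip_width: 0.0289
t 23.95 pos [ 0.4861 -0.1042  0.0789] rpy [-3.141 -0.007 -3.008] F [-10.7  -1.9   2.4] w 0.0289 j6 -1.54
turn -0.0 shift now [-0.8  0.7  1.9] shift after turn [-0.8  0.7  1.9]
```

View pics/u_o.png

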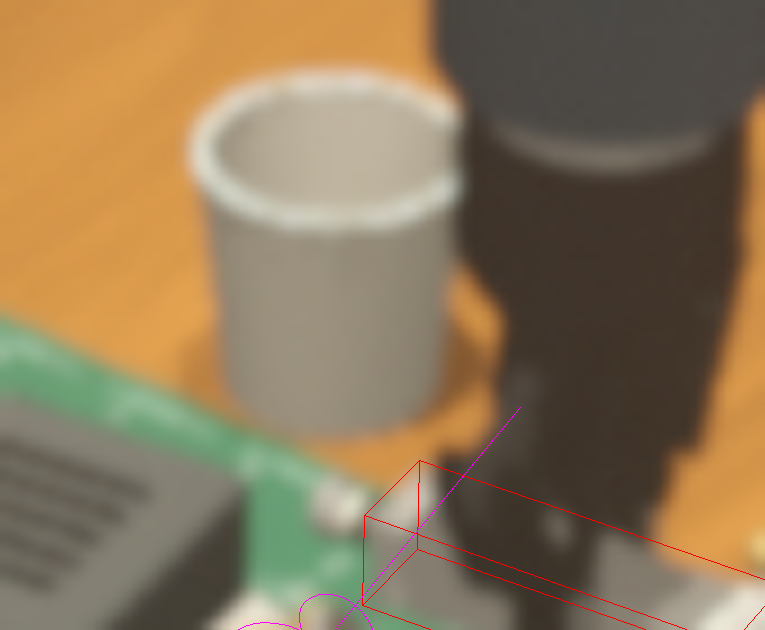

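```bash
python3 -m handwheel '[1,-3,0,0,0,1,-3,0,0,0,1,0,0,0,0,1,12,0,0,0,1,18,0,0,0,1,0,0,-40,0,1,0,0,-40,0,1,0,0,-40,0,1,0,0,0,0,1,0,0,0,0]'; python3 lines.py v 275 155 85 70 9 4 1.5 9
```

```text
time_s: 25.25
position: [0.4655, -0.1063, 0.1985]
tcp_rot: [3.141, 0.001, -3.008]
contact_force: [-0.4, -0.4, -4.1]
grip_width: 0.0291
```

View pics/v_o.png

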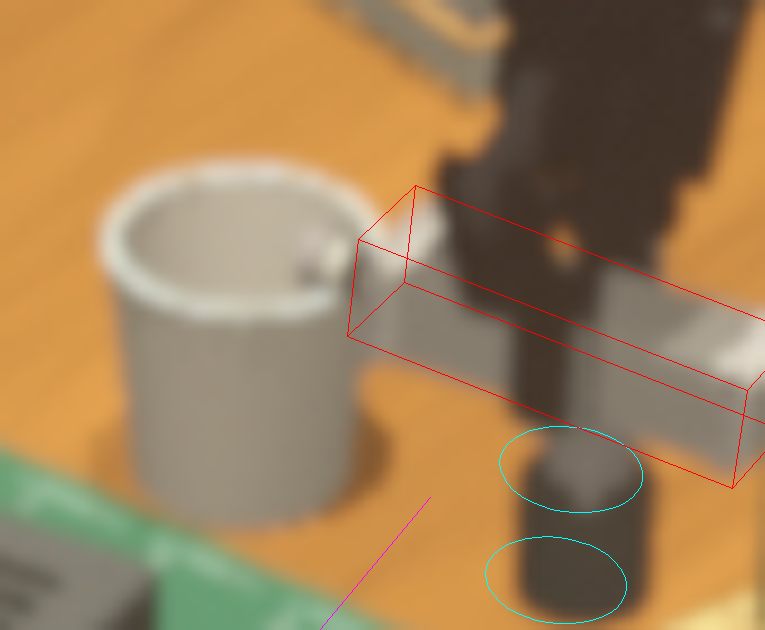

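Now almost upright: the sleeve is near vertical in the image, about −3°, which the forks will square up. Carrying it back over the cradle.

```bash
python3 -c "
from h import *
goto(.4551,-.2748,.205,2.827)"
```

```text
t 25.3 pos [ 0.465  -0.1064  0.1978] rpy [ 3.141e+00 -1.000e-03 -3.008e+00] F [-0.3  0.8 -4.2] w 0.0286 j6 -1.54
turn 0.448 shift now [  32.3 -165.6   -7.3] shift after turn [ -42.7 -163.2   -7.3]
```

```bash
python3 -m handwheel '[1,0,0,-7,0.15, 1,0,0,0,0.15, 1,0,0,0,0.148, 1,-11,-41,0,0, 1,-11,-41,0,0,1,-11,-41,0,0,1,-10,-40,0,0,1,0,0,0,0,1,0,0,0,0]'; python3 - <<'E'
from h import *
from workcell import r
goto(.4551,-.2748,.0908,2.827)
for n,(x,y) in {'side':(320,120),'top':(330,190)}.items():
    c=np.ascontiguousarray(r.camera(n)["pixels"][:,:,::-1]); cv2.imwrite(f"pics/w_{n}.png",cv2.resize(c[y:y+130,x:x+120],None,fx=6,fy=4.6*1,interpolation=cv2.INTER_CUBIC))
E
```

```text
time_s: 26.42
position: [0.4554, -0.2746, 0.2043]
tcp_rot: [3.141, -0.002, 2.827]
contact_force: [-0.5, -0.3, -3.9]
grip_width: 0.029
t 26.43 pos [ 0.4554 -0.2746  0.2043] rpy [ 3.141e+00 -2.000e-03  2.827e+00] F [-0.5 -0.3 -3.9] w 0.029 j6 -1.64
turn -0.0 shift now [  0.   -0.3 113.5] shift after turn [  0.   -0.3 113.5]
```

View pics/w_side.png

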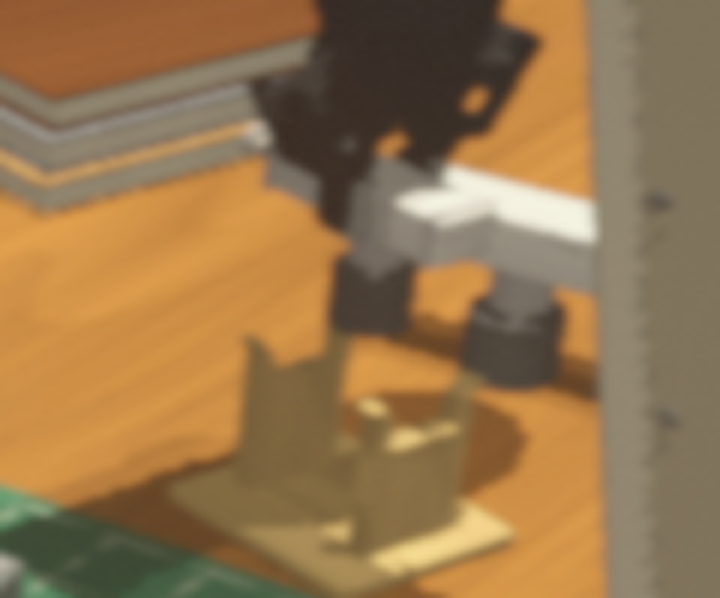

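```bash
python3 -m handwheel '[1,0,0,40,0,1,0,0,30,0,1,0,0,15,0,1,0,0,10,0,1,0,0,6,0,1,0,0,0,0]'; python3 -m handwheel '[1,0,0,4,0,1,0,0,4,0,1,0,0,4,0,1,0,0,2,0,1,0,0,0,0]'
```

```text
time_s: 27.28
position: [0.4561, -0.275, 0.1048]
tcp_rot: [-3.141, 0.001, 2.828]
contact_force: [0.6, 0.3, -3.7]
grip_width: 0.0293
time_s: 27.9
position: [0.4557, -0.275, 0.0909]
tcp_rot: [-3.141, 0.0, 2.828]
contact_force: [-1.9, 2.3, 1.2]
grip_width: 0.0292
```

```bash
python3 -m handwheel '[1,0,0,1.5,0,1,0,0,0,0]'; python3 -m handwheel '[0.4,0,0,0,0,0.2,0,0,0,0,0,0,0,0,0,0,0,0,0,0]'; python3 -m handwheel '[0,0,0,-15,0,0,0,0,-45,0,0,0,0,-50,0,0,0,0,-20,0,0,0,0,0,0]'; python3 - <<'E'
from h import *
from workcell import r
c=r.camera('side')["pixels"][:,:,::-1]; cv2.imwrite('pics/x_raw.png',c); cv2.imwrite("pics/x_side.png",cv2.resize(c[150:260,330:420],None,fx=7,fy=5.4,interpolation=cv2.INTER_CUBIC))
goto(.4247+0,.28,.12)
E
```

```text
time_s: 28.15
position: [0.4557, -0.275, 0.0907]
tcp_rot: [-3.141, 0.001, 2.828]
contact_force: [-6.8, 5.6, 11.0]
grip_width: 0.0289
time_s: 28.65
position: [0.4559, -0.275, 0.0889]
tcp_rot: [-3.142, -0.0, 2.827]
contact_force: [0.2, 0.5, 0.3]
grip_width: 0.0854
time_s: 29.28
position: [0.4568, -0.2754, 0.2218]
tcp_rot: [-3.141, 0.005, 2.827]
contact_force: [-0.4, -0.3, -0.4]
grip_width: 0.0853
t 29.32 pos [ 0.4561 -0.2749  0.2199] rpy [3.141e+00 2.000e-03 2.827e+00] F [-0.   0.4 -1. ] w 0.0855 j6 -1.64
turn 0 shift now [201.6 518.   99.7] shift after turn [201.6 518.   99.7]
```

View pics/x_side.png

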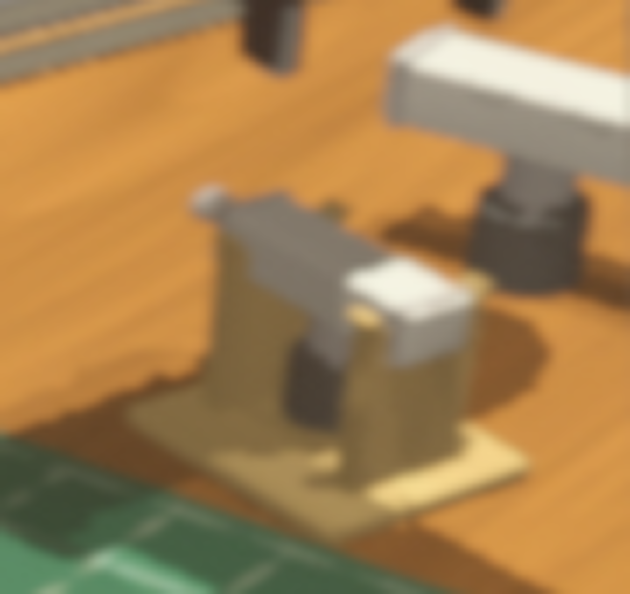

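The gauge is back in the forks with the rod out, at (205,200). Now over to the selector. I'll take the ring-count picture once the arm is out of the way.

```bash
python3 - <<'E'
from h import *
st=lambda X:px(155,230,8,X); ss=lambda X:px(180,315,6,X)
print(tri({'top':st([472,248])[0],'side':ss([437,80])[0]}))
y=-.12; w=lambda a,b:(.4447+np.cos(y)*a-np.sin(y)*b,.2815+np.sin(y)*a+np.cos(y)*b)
print(w(0,-.055),w(0,-.02))
goto(*w(0,-.055),.2,3.02)
E
```

```text
(array([0.44074462, 0.22492309, 0.05508676]), np.float64(1.3722665070740163))
(np.float64(0.4381158285991094), np.float64(0.22689552502803734)) (np.float64(0.4423057558542216), np.float64(0.2616438272829226))
t 29.32 pos [ 0.4561 -0.2749  0.2199] rpy [3.141e+00 2.000e-03 2.827e+00] F [-0.   0.4 -1. ] w 0.0855 j6 -1.64
turn -0.193 shift now [172.2 471.7  19.7] shift after turn [ 78.7 495.9  19.7]
```

```bash
python3 -m handwheel '[0,0,0,0,-0.1,0,0,0,0,-0.093,0,8,50,0,0,0,8,50,0,0,0,8,50,0,0,0,8,50,0,0,0,8,50,0,0,0,8,50,0,0,0,8,50,0,0,0,8,50,0,0,0,8,50,0,0,0,6.7,46,0,0,0,0,0,0,0,0,0,0,0,0]'; python3 - <<'E'
from h import *
from workcell import r
for n,(x,y,w,h) in {'side':(170,290,120,115),'top':(350,210,60,80)}.items():
    c=np.ascontiguousarray(r.camera(n)["pixels"][:,:,::-1]); cv2.imwrite(f"pics/y_{n}_raw.png",c)
    k=5 if n=='side' else 7
    cv2.imwrite(f"pics/y_{n}.png",cv2.resize(c[y:y+h,x:x+w],None,fx=k,fy=k,interpolation=cv2.INTER_CUBIC))
goto(.4381,.2269,.055,3.02)
E
```

```text
time_s: 31.08
position: [0.4372, 0.2265, 0.218]
tcp_rot: [-3.14, -0.001, 3.021]
contact_force: [-0.6, -0.7, -0.2]
grip_width: 0.0853
t 31.18 pos [0.4375 0.226  0.2186] rpy [-3.141e+00 -1.000e-03  3.019e+00] F [-0.2  0.1 -0.3] w 0.0855 j6 -2.49
turn -0.001 shift now [ -0.6   1.1 163.6] shift after turn [ -0.6   1.1 163.6]
```

View pics/y_side.png

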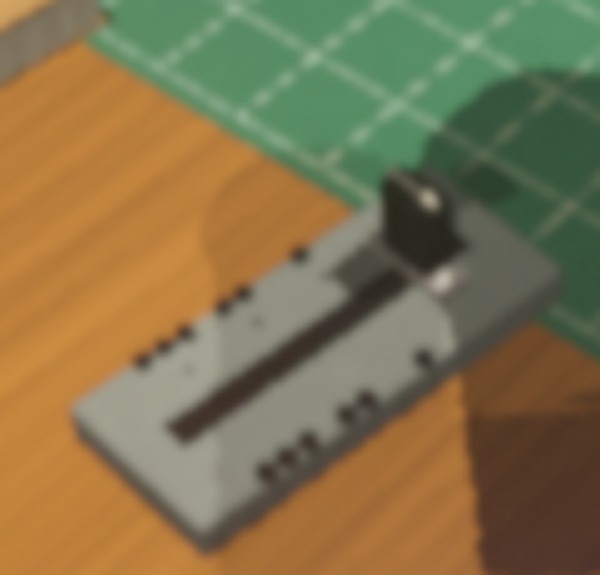

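View pics/y_top.png

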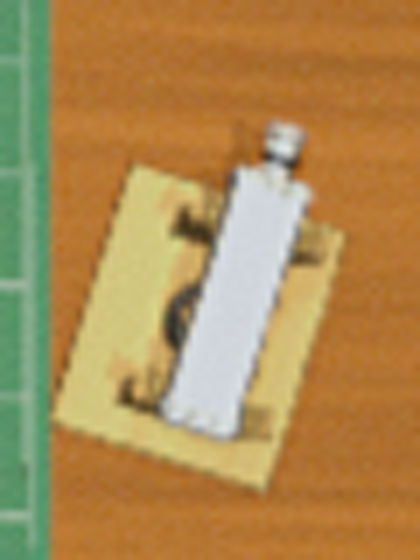

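The gauge sits where it did originally, and exactly one black ring shows on the rod at (280,160). The target is therefore the one-stud station. Grasping the marker's tab.

```bash
python3 -m handwheel '[0,0,1,50,0,0,0,0,50,0,0,0,0,40,0,0,0,0,22,0,0,0,0,0,0,0.5,0,0,0,0,0.7,0,0,0,0,1,0,0,0,0,1,0,0,0,0,1,0,0,0,0]'; python3 - <<'E'
from h import *
from workcell import r
goto(.4423,.2616,.055,3.02)
c=np.ascontiguousarray(r.camera('side')["pixels"][:,:,::-1]); 
cv2.imwrite("pics/z_side.png",cv2.resize(c[290:405,170:290],None,fx=6,fy=5,interpolation=cv2.INTER_CUBIC))
E
```

```text
time_s: 32.42
position: [0.4381, 0.2284, 0.0578]
tcp_rot: [3.14, 0.001, 3.021]
contact_force: [-2.6, 2.2, 5.4]
grip_width: 0.0145
t 32.42 pos [0.4381 0.2284 0.0578] rpy [3.140e+00 1.000e-03 3.021e+00] F [-2.6  2.2  5.4] w 0.0145 j6 -2.49
turn 0.001 shift now [-0.1 33.4  2.8] shift after turn [-0.1 33.4  2.8]
```

View pics/z_side.png

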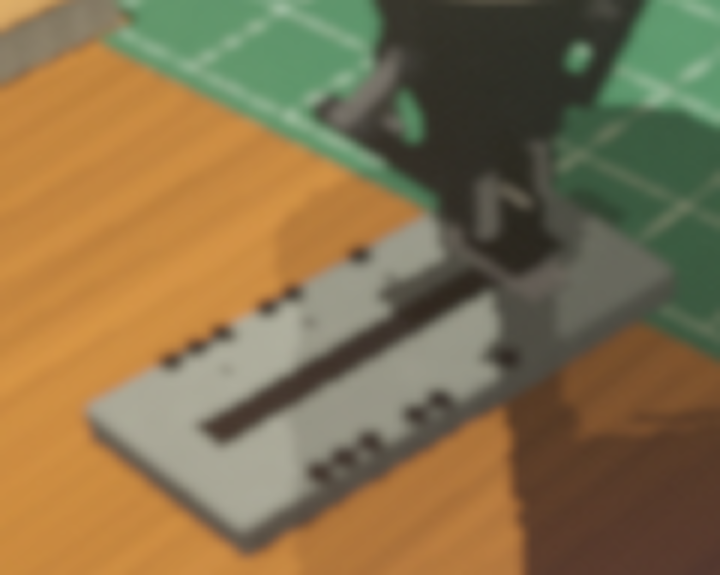

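```bash
python3 -m handwheel '[1,0,8,0,0,1,0,9,0,0,1,0,9,0,0,1,0,8,0,0,1,0,0,0,0,1,0,0,0,0]'; python3 - <<'E'
from h import *
goto(.4423,.2616,.055,3.02)
E
```

```text
time_s: 33.22
position: [0.4422, 0.2619, 0.0578]
tcp_rot: [3.141, 0.001, 3.021]
contact_force: [-0.9, -0.6, 5.8]
grip_width: 0.0144
t 33.23 pos [0.4422 0.2619 0.0578] rpy [3.141e+00 1.000e-03 3.021e+00] F [-0.9 -0.6  5.8] w 0.0144 j6 -2.53
turn 0.001 shift now [-0.1 -0.3  2.8] shift after turn [-0.1 -0.3  2.8]
```

Releasing, rising and moving aside for a check.

```bash
python3 -m handwheel '[0.4,0,0,0,0,0,0,0,0,0,0,0,0,0,0,0,0,0,0,0,0,0,0,-40,0,0,0,0,-60,0,0,0,0,-60,0,0,0,-50,0,0,0,0,-60,0,0,0,0,-60,0,0,0,0,0,0,0]'; python3 - <<'E'
from h import *
from workcell import r
for n,(x,y,w,h) in {'side':(175,310,115,90),'top':(155,230,85,60)}.items():
    c=np.ascontiguousarray(r.camera(n)["pixels"][:,:,::-1]); cv2.imwrite(f"pics/A_{n}_raw.png",c)
    k=6 if n=='side' else 8
    cv2.imwrite(f"pics/A_{n}.png",cv2.resize(c[y:y+h,x:x+w],None,fx=k,fy=k,interpolation=cv2.INTER_CUBIC))
E
```

```text
time_s: 34.6
position: [0.4206, 0.09, 0.2175]
tcp_rot: [3.141, 0.001, 3.017]
contact_force: [1.0, -0.1, -0.7]
grip_width: 0.0855
```

View pics/A_top.png

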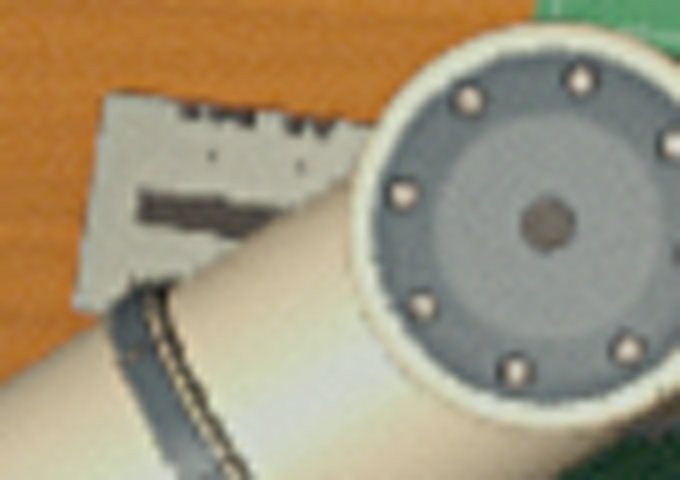

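View pics/A_side.png

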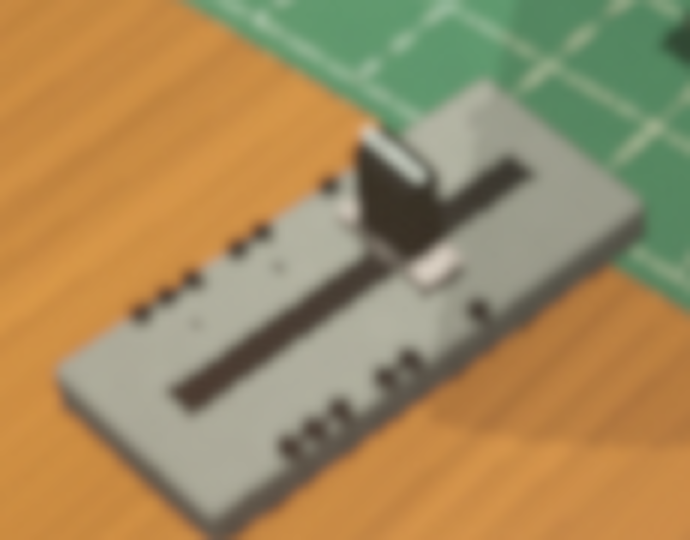

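```bash
python3 - <<'E'
from h import *
im=cv2.imread('pics/A_side_raw.png'); x0,y0,k=210,315,12
e=cv2.resize(im[y0:y0+55,x0:x0+60],None,fx=k,fy=k,interpolation=cv2.INTER_CUBIC)
t=lambda uv:np.round((uv-[x0,y0]+.5)*k-.5).astype(np.int32)
def w(P,p=(.4447,.2815,-.12,-.0073)):
    P=np.atleast_2d(P).astype(float); c,s=np.cos(p[2]),np.sin(p[2]); return np.c_[p[0]+c*P[:,0]-s*P[:,1],p[1]+s*P[:,0]+c*P[:,1],P[:,2]+p[3]]
B=np.array([[x,y,z] for x in(-.015,.015) for y in(-.028,-.012) for z in(.028,.066)])
b=t(proj('side',w(B)))
for i,j in E9: cv2.line(e,tuple(map(int,b[i])),tuple(map(int,b[j])),(0,0,255),1)
q=t(proj('side',w([[-.0425,-.02,.02],[.0425,-.02,.02],[-.0425,.01,.02],[.0425,.01,.02],[-.0425,.02,.02],[.0425,.02,.02]])))
for i in(0,2,4): cv2.line(e,tuple(map(int,q[i])),tuple(map(int,q[i+1])),(255,0,255),1)
cv2.imwrite('pics/A_o.png',e)
E
```

```text
(no output)
```

View pics/A_o.png

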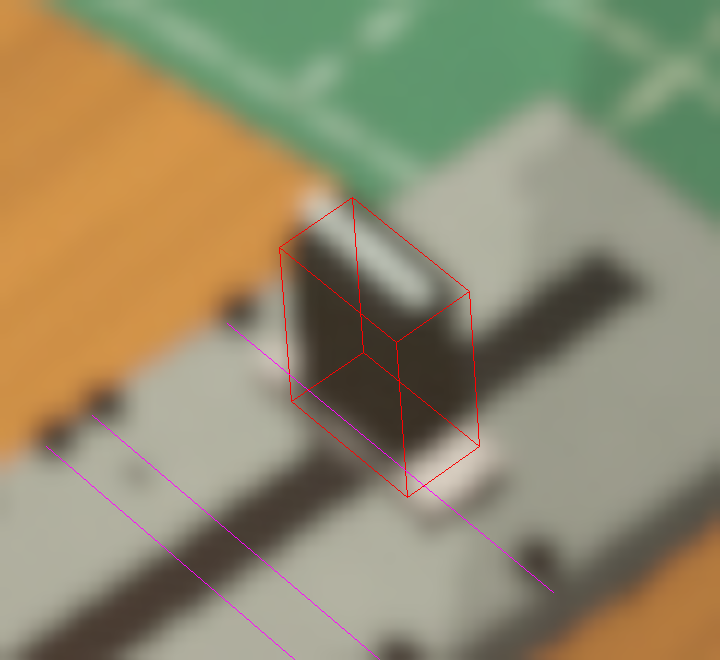

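```bash
python3 -m handwheel '[0,0,-60,0,0,0,0,-60,0,0,0,0,-60,0,0,0,0,-60,0,0,0,0,-40,0,0,0,0,0,0,0]'; python3 - <<'E'
from h import *
from workcell import r
c=np.ascontiguousarray(r.camera('top')["pixels"][:,:,::-1]); cv2.imwrite("pics/B_raw.png",c)
cv2.imwrite("pics/B_top.png",cv2.resize(c[235:285,160:240],None,fx=10,fy=10,interpolation=cv2.INTER_CUBIC))
E
```

```text
time_s: 35.45
position: [0.3878, -0.1863, 0.2165]
tcp_rot: [-3.141, -0.001, 3.018]
contact_force: [0.3, 0.4, -0.5]
grip_width: 0.0853
```

View pics/B_raw.png

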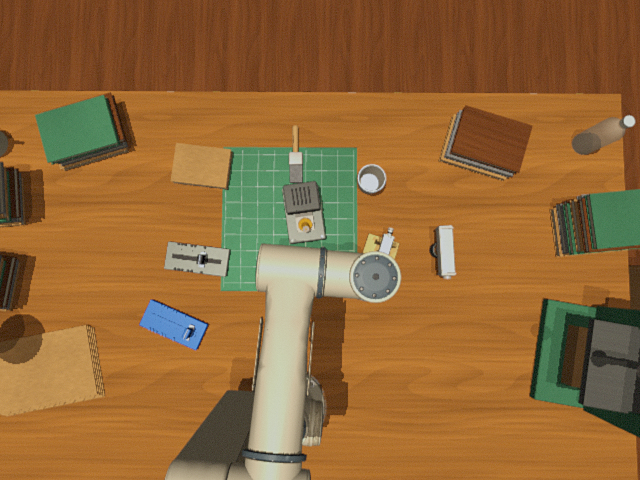

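View pics/B_top.png

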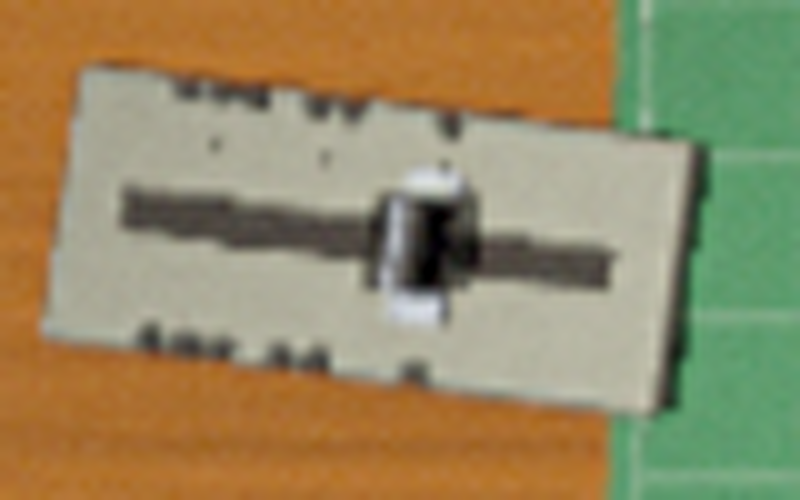

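The top view shows the marker's carriage ends at (437,180) and (415,308). Their middle is on the line between the single studs at (449,125) and (413,373), to within about 1 mm after the height correction. The book, pot and brush sit at the same pixels as at the start, and the gauge is racked with its rod out at (388,232). Handing in.

```bash
python3 -c "
from workcell import r
print(r.observe()['contact_force'].round(1)); print(r.finish_job())"
```

```text
[0.6 1.1 1. ]
the job is handed in; nothing more can be done
None
```

I took the smaller gauge from its cradle and pressed it home on the stem. I put it back with the rod out and slid the grey selector's marker to the one-stud line. The job was handed in at about 35.5 s of the 51 s allowed, with the arm clear of everything.

- **Tilting the gauge:** the moves only turn the tool about its own axis. I got the 30° lean by pushing the gauge's sleeve against the air unit's near face, so the gauge pivoted in the jaws. I levelled it the same way before racking it. Edge fits put the lean at about 29° before pressing.
- **Pressing home:** it came to a hard stop at the predicted height. The force was about 9 N just before the stop, then about 60 N along the stem axis once home. That is more than the 8 to 15 N needed, but within the 120 N wrist limit.
- **Reading:** one black ring shows, and the rod tip matches about 0.015 m.
- **Final checks:** the gauge lies in the cradle where it started, with the rod out. The marker is on the one-stud line to about 1 mm in the top view. The book, pot and brush appear unmoved.
- **What failed or disagreed:**
  - The first push tilted the gauge only to 24° and had to be repeated.
  - The first levelling push was too high and also had to be repeated; the second left about −3°, which the cradle forks squared up.
  - The side camera put the gauge about 2 to 4 mm off its computed position, so I aligned it to the stem within the image.
  - The side view of the marker suggested an error of about 1 to 2 mm; I trusted the top view instead.

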